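# Pack a cord-and-bead craft kit and book it out

### The job

Pack the craft kit on the desk: stand every cord bobbin that is laid out (two to four) on end in the wider, bare compartment of the kit box, and pour all five wooden beads out of the white jug, over its spout and from close above, into the narrower, white-floored compartment; set the jug back upright on its cork coaster. Only then pick up the stand-up desk scanner, aim it at the barcode on the order slip from 10 to 30 cm away and hold it steady for two seconds, and stand it back on its grey charging pad. Leave the mug, the tape and the wooden cup where they are.

Things in the scene. Friction and masses are not known exactly. Their poses are not given: they have to be found in the camera images.
- kit_box: Fixed open cardboard kit box, 200 (own x) x 300 (own y) mm, walls 36 mm high and 6 mm thick, floor 5 mm thick; origin at the centre of its underside, z up. A 33 mm high divider along own y parts the narrower bead compartment (towards own +x, white paper on its floor) from the wider bobbin compartment (towards own -x, bare card).
- bead_place (a point): Centre of the floor (top face) of the narrower, white-floored bead compartment; inner size 74 (own x) x 288 (own y) mm, walls 31 mm above this floor, divider 28 mm. Axes as kit_box.
- bobbin_place (a point): Centre of the floor (top face) of the wider bobbin compartment; inner size 108 (own x) x 288 (own y) mm, walls 31 mm above this floor. Axes as kit_box.
- coaster: Fixed round cork coaster, 132 mm across, 5 mm thick, on which the jug stands; origin at the centre of its underside.
- jug_mid (a point): White jug, 0.2 to 0.35 kg, 108 mm high, 86 mm across the foot, 108 mm across the mouth, walls 4 mm. This point is on its axis half-way up, 54 mm above its underside. Own z is up, own +x points to the spout, the handle is at own -x.
- jug_handle (a point): The place to grip at the top corner of the jug's handle, where its upright bar meets the top arm: 92 mm behind the jug's axis (own -x), 86 mm above its underside (14 mm below the handle's top). The bar is 14 mm thick (own y), 18 mm deep (own x) and stands from 30 to 100 mm above the underside; arms of the same thickness join it to the wall at the top (86 to 100 mm up) and bottom. 32 mm free gap between bar and wall. Axes as jug_mid.
- jug_spout (a point): Tip of the jug's spout, a channel lip 40 to 55 mm wide: 72 mm ahead of the jug's axis (own +x), 111 mm above its underside. Axes as jug_mid. The beads roll out when the jug is tilted over the spout by about 80 to 110 degrees.
- bead0_center (a point): Centre of a round wooden bead, 28 mm in diameter, 11 g, at first in the jug; it rolls.
- bead1_center (a point): Centre of a round wooden bead, 28 mm in diameter, 11 g, at first in the jug; it rolls.
- bead2_center (a point): Centre of a round wooden bead, 28 mm in diameter, 11 g, at first in the jug; it rolls.
- bead3_center (a point): Centre of a round wooden bead, 28 mm in diameter, 11 g, at first in the jug; it rolls.
- bead4_center (a point): Centre of a round wooden bead, 28 mm in diameter, 11 g, at first in the jug; it rolls.
- bobbin0_mid (a point): Cord bobbin, colour orange, a squat cylinder 60 mm in diameter and 50 mm high, 110 g, standing on the desk; may be absent (None). This point is its centre, half-way up; own z is its axis.
- bobbin1_mid (a point): Cord bobbin, colour green, a squat cylinder 60 mm in diameter and 50 mm high, 110 g, standing on the desk; may be absent (None). This point is its centre, half-way up; own z is its axis.
- bobbin2_mid (a point): Cord bobbin, colour terracotta, a squat cylinder 60 mm in diameter and 50 mm high, 110 g, standing on the desk; may be absent (None). This point is its centre, half-way up; own z is its axis.
- bobbin3_mid (a point): Cord bobbin, colour blue-grey, a squat cylinder 60 mm in diameter and 50 mm high, 110 g, standing on the desk; may be absent (None). This point is its centre, half-way up; own z is its axis.
- barcode (a point): Centre of the barcode (28 x 62 mm) printed on the order slip, facing up, 5 mm above the desk; its own z points up, square to the slip. The slip lies flat on a fixed brown clipboard 150 (own x) x 106 (own y) x 4 mm, whose middle is 20 mm from here towards own -x; a steel clip 11 mm high runs along the middle of its +x edge.
- pad: Fixed grey charging pad, a little larger than the scanner's foot, 110 (own x) x 100 (own y) x 3 mm on which the scanner stands; origin at the centre of its underside.
- scanner_mid (a point): Stand-up desk scanner, 0.24 kg, 150 mm high: foot 84 (own x) x 76 (own y) x 12 mm, slim neck, white head. This point lies half-way up, 74 mm above its underside, over the middle of the foot. Own z is up, own +x is the way it faces.
- scanner_head (a point): Centre of the scanner's head, 110 mm above its underside; the head is 52 mm wide between two flat upright sides (own y) and reaches 39 mm up, down, ahead and back of here (a 60 x 50 mm box turned 45 degrees). Good place to grip from above. Axes as scanner_mid.
- scanner_eye (a point): Middle of the scanner's window, 21 mm ahead of and 21 mm below scanner_head. Own x of this point is the line of sight: 45 degrees down and forwards when the scanner is upright. It reads by itself when the barcode's centre is within 20 mm of the line of sight (in own y and own z), 100 to 300 mm away along it, and the line of sight is within 60 degrees of square to the slip.
- mug_mid (a point): Terracotta mug, 80 mm across, 85 mm high; leave alone. Point at its centre, half-way up.
- tape_mid (a point): Roll of amber tape lying flat, 96 mm across, 45 mm high; leave alone. Point at its centre, half-way up.
- cup_mid (a point): Empty wooden pen cup, 72 mm across, 95 mm high; leave alone. Point at its centre, half-way up.
There are look-alikes about, which are no part of the job. What is shaped like the part that bears bobbin2_mid but pink or purple is not meant.

How it is judged:
By the outcome, as a careful person would: the job done as asked, in the order asked, and still so for the second after the job is handed in, with the robot touching nothing.
Of bobbin0, bobbin1, bobbin2, bobbin3 only 2 to 4 are there at a start; the rules pass over those that are not, and their reading is None.
At some moment in a run one of bobbin0, bobbin1, bobbin2, bobbin3, scanner may be knocked a few centimetres aside while the robot is not near it.
It also fails if it takes over 210 s, if anything falls off the work surface, if the arm or the gripper's body presses on something with over 40 N, if the wrist force passes 120 N, or if a joint passes its speed limit or range.

### The arm

A 6-joint arm with a two-finger parallel gripper is mounted at the origin on the work surface. World frame = base frame: x ahead of the robot, y to its left, z up, the work surface at z = 0. Lengths are in mm, angles in rad, forces in N, time in s.
With the tool pointing down it reaches from about 375 to 925 mm from the base axis. Payload 5.7 kg.
Tool frame: the origin (TCP) lies at the very end of the fingers, on their centre line; the grasp point (between the pads) lies 19 mm behind it; z points along the fingers, y is the line along which they close (so a half turn about z gives the same grasp; the last joint's range is limited). The gripper opens to 85 mm and grips with 20 to 120 N. Pads are 22 mm wide; open, the fingers measure 114 mm over their backs; the gripper's body (76 mm by 85 mm) begins 54 mm behind the grasp point. The pads swing forward as they close: fully open they stand 13 mm farther back than shut.
Start: joints at [-0.115, 0.359, 1.51, -0, 1.272, -0.115], TCP at [599.969, -0.004, 231.267] pointing down, gripper open.
Joint ranges: [-2.97, 2.97], [-1.01, 2.36], [0.21, 2.38], [-0.96, 4.11], [0.2, 2.71], [-2.98, 2.98]. Speed limits (rad/s): [2.39, 2.39, 3.14, 3.14, 3.14, 3.14].

### API

Orientations are given as a 3x3 rotation matrix whose columns are the frame's x, y, z axes.
In Python, from rig import arm gives the robot as it stands.
- The arm moves only by the tool servo_tool, never from a script. Its argument "deltas" is one flat list of numbers, 5 for each row, row after row: the shift along the tool's x, y, z in cm, then the turn about the tool's z in degrees, then the finger opening in cm, from 0 to 8.54. A call has exactly 8 rows; each row shifts and turns the commanded pose from where the row before left it, along the tool's axes as they then stand; what a row does not reach is not made up. A row lasts 1/8 s, in which the tool goes at most 62.5 mm and 10.7 degrees, less where a joint would pass 70% of its speed; a pose out of reach is approached as far as the arm can. A call is refused whole if a number of a shift passes 6.25 or a number of a turn 10.7, either way. A call with a gripper value outside its range is refused whole. The fingers move at their own pace and stop on an object; the grip force is fixed at half the most. Time passes only in rows, so rows that do not move let the fingers close, or fill a call up. It gives the time, the measured TCP pose, the force, the opening and the grip force at its end, in the units of the state.
- arm.sense(): the state, without advancing time (a new reading comes with each control period).
- arm.snapshot(name): name is "scene" or "side" or "wrist"; returns the picture (400x640x3 uint8, red, green, blue); there is no depth.
- arm.get_calibration(name): a dict with "vertical_fov" (degrees; the focal length in pixels is half the picture's height over the tangent of half this angle, whatever the lens; pixels are square), "cx", "cy" (the principal point, pixels), "world_from_camera" (4x4, takes a point from camera to world coordinates). Camera axes: x right, y up, looking along -z (the intrinsics and any distortion apply to the point x, -y, -z); pixel columns grow to the right and rows downward; lengths in mm; the calibration is good to about 2 mm. A picture is of the moment at which its call begins: read the wrist's pose just before it. get_calibration takes no time and is no camera call; for the wrist camera it gives the pose at the moment of the call.
- arm.finish_job(): hands the job in; it is judged then, once.
Trained networks look in the newest picture that a camera, given by its name, has taken for a name from the list of things; names that differ only in an ending like _2 or _b are one class to them, and where a whole thing is asked for, a point or a joint stands for the part that bears it (a point fixed in the world has none). Each returns a list of dicts, best first, with "confidence" (0 to 1); they miss things now and then, are a little off and sometimes report something else, mostly with a low value. They report only what shows in the picture. A call takes as long as a camera call. They do not tell look-alikes from the thing itself.
- arm.cut_out(camera, name): "region" (400x640 bool, what is visible of it) and "rect" ([left, top, right, bottom] in pixels, round what is visible of it).
- arm.pinpoint(camera, name): "point" ([column, row] in pixels: a listed point, or the origin of a listed thing).
The state is a dict: "time_s": time; "joint_pos": joint angles; "joint_velocities": joint speeds; "effort": joint torques, N m; "position": TCP position; "eef_rot": TCP orientation; "wrist_force": force on the tool from outside, world axes, zero at the start; "wrist_torque": the same for the moment, N m; "finger_gap": finger opening in mm; "grip_force": force on a finger pad.
Only numpy, scipy, OpenCV 4.12 (cv2) and the standard library are available. Lean on these libraries where they do the work, as an engineer would, in place of code of your own. Each camera call takes 0.05 s, during which the arm holds its last target. There are 200 camera calls.

## Working session

There is one attempt and no reset: what is moved stays moved. The work goes in short steps, Python scripts to look and compute and a tool call to move; the robot and the scene stay as the last step left them, time stands still between calls to the robot, and variables do not carry over. Pictures are saved under pics/ and viewed, at most 14 in all, crops included, and the job is handed in when it is done.

Besides the shell and the picture viewer there is one more tool, called as a command line: name --argument value ..., lists and objects as JSON in quotes. servo_tool: Moves the arm, as the interface text tells. Its arguments: {"type":"object","properties":{"deltas":{"type":"array","items":{"type":"number"}}},"required":["deltas"]}

```bash
mkdir -p pics; ls; cat > h.py <<'E'
from rig import arm
import numpy as np, cv2
def snap(c,save=None):
    cal=arm.get_calibration(c); im=arm.snapshot(c)
    if save: cv2.imwrite('pics/'+save,im[:,:,::-1])
    return im,cal
def ray(cal,p):
    f=200/np.tan(np.radians(cal['vertical_fov'])/2); T=np.array(cal['world_from_camera'])
    d=T[:3,:3]@np.array([(p[0]-cal['cx'])/f,-(p[1]-cal['cy'])/f,-1]); return T[:3,3],d
def on_z(cal,p,z):
    o,d=ray(cal,p); return o+d*(z-o[2])/d[2]
def proj(cal,X):
    f=200/np.tan(np.radians(cal['vertical_fov'])/2); T=np.array(cal['world_from_camera'])
    c=T[:3,:3].T@(np.array(X)-T[:3,3]); return np.array([cal['cx']-f*c[0]/c[2],cal['cy']+f*c[1]/c[2]])
def tri(a,b):
    (o1,d1),(o2,d2)=a,b
    A=np.c_[d1,-d2]; t=np.linalg.lstsq(A,o2-o1,rcond=None)[0]
    p,q=o1+d1*t[0],o2+d2*t[1]; return (p+q)/2,np.linalg.norm(p-q)
E
python3 - <<'E'
from h import *
np.set_printoptions(precision=1,suppress=True)
C={}
for c in('scene','side','wrist'):
    im,C[c]=snap(c,c+'0.png'); print(c,{k:v for k,v in C[c].items() if k!='world_from_camera'},np.array(C[c]['world_from_camera'])[:3].tolist())
Z=dict(kit_box=0,bead_place=5,bobbin_place=5,coaster=0,jug_mid=59,jug_handle=91,jug_spout=116,bobbin0_mid=25,bobbin1_mid=25,bobbin2_mid=25,bobbin3_mid=25,barcode=5,pad=0,scanner_mid=77,scanner_head=113,mug_mid=42,tape_mid=22,cup_mid=47)
for n,z in Z.items():
    for c in('scene','side'):
        print(n,c,[(round(d['confidence'],2),np.round(d['point']),on_z(C[c],d['point'],z)[:2]) for d in arm.pinpoint(c,n)[:4]])
print(arm.sense()['eef_rot'])
E
```

```text
pics
scene {'vertical_fov': 54.01459417050325, 'cx': 320.75748904349507, 'cy': 203.20392335182112} [[-0.7237760350238397, -0.6016921285796093, 0.33780887130226217, 1048.140630294903], [0.690032025359557, -0.6296820945135407, 0.3568700937697468, 546.8932901696855], [-0.0020137287198600824, 0.4913929611363791, 0.8709356478192081, 1231.6153446451904]]
side {'vertical_fov': 45.799183605532335, 'cx': 333.3073883136247, 'cy': 204.56216145306925} [[0.9217790906667066, 0.27844275412815955, -0.2698016691630812, 216.1676129670495], [-0.3874519860773077, 0.6871890489332207, -0.6145341076872831, -822.2473950766854], [0.014292182982635154, 0.6709998835318683, 0.7413196947375742, 1146.6087069900263]]
wrist {'vertical_fov': 60.933098065479086, 'cx': 314.4247906727494, 'cy': 202.64129303521906} [[0.9999965646248856, -0.0009710638642638784, 0.0024347019113869456, 598.9488592362267], [0.0003028750878744319, 0.9654314825023974, 0.26065678748097587, 66.33493010693553], [-0.0026036522630596, -0.2606551546165796, 0.9654284599941617, 373.15866311160875]]
kit_box scene [(0.92, array([346., 191.]), array([46
[... 2724 characters left out ...]
[ 559.5, -442.7]))]
scanner_head side [(0.81, array([396., 351.]), array([ 548.7, -439.2]))]
mug_mid scene [(0.87, array([464., 276.]), array([442.2, 561.1])), (0.57, array([295., 131.]), array([ 437.6, -244.2]))]
mug_mid side [(0.77, array([237., 131.]), array([433.6, 558.5])), (0.51, array([302., 142.]), array([631.5, 414.8]))]
tape_mid scene []
tape_mid side [(0.56, array([392., 299.]), array([ 639.8, -268.2]))]
cup_mid scene [(0.66, array([354., 283.]), array([710. , 339.5])), (0.5, array([390., 238.]), array([514.4, 313.8])), (0.39, array([334., 197.]), array([536.9,  74.8]))]
cup_mid side [(0.72, array([330., 150.]), array([704.8, 330.5]))]
[[-0.  1. -0.]
 [ 1.  0.  0.]
 [ 0. -0. -1.]]
```

```bash
python3 - <<'E'
import cv2
a=cv2.imread('pics/scene0.png')[60:340,170:530]; b=cv2.imread('pics/side0.png')[90:400,200:460]
a=cv2.resize(a,None,fx=2.2,fy=2.2)[:600,:792]; cv2.imwrite('pics/sc.png',a)
b=cv2.resize(b,None,fx=1.9,fy=1.9)
cv2.imwrite('pics/sd.png',b)
E
```

```text
(no output)
```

View pics/sc.png

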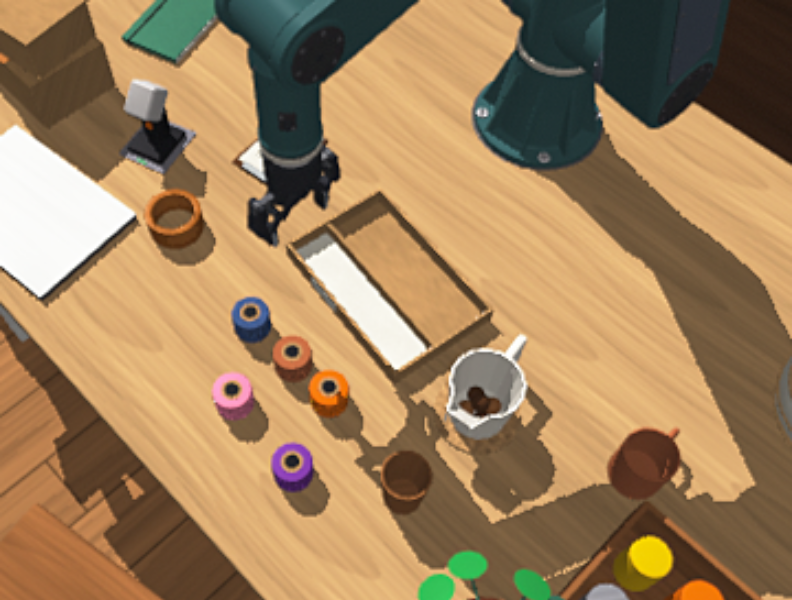

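View pics/sd.png

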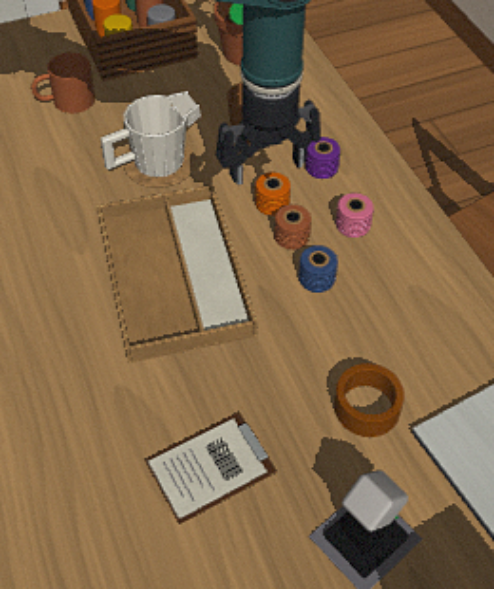

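```bash
python3 - <<'E'
from h import *
np.set_printoptions(precision=1,suppress=True)
C={c:arm.get_calibration(c) for c in('scene','side','wrist')}
for n in('bobbin0_mid','bobbin2_mid','bobbin3_mid'):
    print(n,[(round(d['confidence'],2),np.round(d['point']),on_z(C['wrist'],d['point'],25)[:2]) for d in arm.pinpoint('wrist',n)[:5]])
for c,off,s,cs in(('scene',(170,60),2.2,[(378,195),(490,315),(398,378),(290,245)]),('side',(200,90),1.9,[(98,210),(223,190),(256,328),(128,357)])):
    P=np.array([on_z(C[c],(off[0]+u/s,off[1]+v/s),36)[:2] for u,v in cs]); print(c,P.tolist(),P.mean(0))
    r=cv2.minAreaRect(P.astype(np.float32));print(r)
    for n in('kit_box',):
        m=arm.cut_out(c,n)[0]; cn=max(cv2.findContours(m['region'].astype(np.uint8),0,2)[0],key=len)[:,0]
        Q=np.array([on_z(C[c],p,36)[:2] for p in cn],np.float32); print(n,cv2.minAreaRect(Q))
E
```

```text
bobbin0_mid [(0.58, array([401.,  19.]), array([678.9, 148.6]))]
bobbin2_mid [(0.95, array([393., 112.]), array([676.4,  65.6])), (0.72, array([500., 127.]), array([785.2,  50.8]))]
bobbin3_mid [(0.97, array([388., 205.]), array([677.4, -30.6]))]
scene [[362.4949851020108, -59.91760843992654], [402.37012696040074, 230.79848372751712], [587.3257948531316, 206.85735435404888], [542.1075689001268, -88.01625660626041]] [473.6  72.4]
((472.5700378417969, 73.55105590820312), (298.3205871582031, 186.44757080078125), 81.28172302246094)
kit_box ((475.250732421875, 68.49191284179688), (309.23748779296875, 211.50193786621094), 82.13711547851562)
side [[386.2999204457594, 211.92584123203426], [597.069062616043, 176.78457447633866], [537.7037773792156, -108.7628650464801], [345.0302929560746, -85.4642159026688]] [466.5  48.6]
((471.45086669921875, 48.55064392089844), (300.2399597167969, 213.59889221191406), 82.099365234375)
kit_box ((463.2611083984375, 52.71919250488281), (324.9878234863281, 201.73179626464844), 81.76458740234375)
```

View pics/wrist0.png

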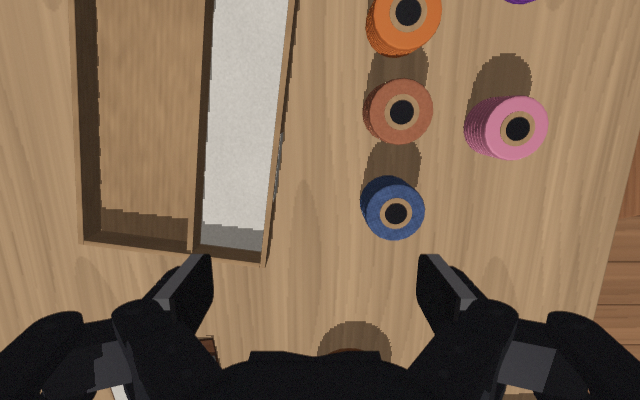

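servo_tool --deltas '[-1.6, 3.9, 0, 0, 8.5, -1.6, 3.9, 0, 0, 8.5, 0, 0, 5, 0, 8.5, 0, 0, 5, 0, 8.5, 0, 0, 5, 0, 8.5, 0, 0, 5, 0, 8.5, 0, 0, 1.3, 0, 8.5, 0, 0, 0, 0, 8.5]'

```text
time_s: 3.2
position: [677.9, -32.0, 18.1]
eef_rot: [[-0.0, 1.0, -0.001], [1.0, 0.0, 0.0], [0.0, -0.001, -1.0]]
wrist_force: [-0.4, 0.3, 0.7]
finger_gap: 85.0
grip_force: 0.0
```

servo_tool --deltas '[0, 0, 0, 0, 5, 0, 0, 0, 0, 5, 0, 0, 0, 0, 5, 0, 0, 0, 0, 5, 0, 0, 0, 0, 5, 0, 0, 0, 0, 5, 0, 0, -5, 0, 5, 0, 0, -5, 0, 5]'

```text
time_s: 4.2
position: [677.8, -32.0, 120.1]
eef_rot: [[0.0, 1.0, -0.0], [1.0, -0.0, -0.0], [-0.0, -0.0, -1.0]]
wrist_force: [0.5, -0.2, -0.9]
finger_gap: 58.6
grip_force: 64.9
```

```bash
python3 - <<'E'
from h import *
s=arm.sense(); print(s['time_s'],s['position'],s['finger_gap'],s['grip_force'],s['wrist_force'])
im,cal=snap('wrist','w1.png')
for n in('bobbin0_mid','bobbin2_mid'):
    print(n,[(round(d['confidence'],2),np.round(d['point']),on_z(cal,d['point'],25)[:2]) for d in arm.pinpoint('wrist',n)[:5]])
cal0=np.array([0])
E
```

```text
4.2 [677.76578483 -31.98958548 120.05603899] 58.55490767177554 64.91538405418396 [ 0.48770374 -0.20841537 -0.93272641]
bobbin0_mid []
bobbin2_mid [(0.74, array([316.,  63.]), array([677.77637097,  64.56884426])), (0.66, array([478.,  87.]), array([785.2552268 ,  49.50913528]))]
```

servo_tool --deltas '[0.6, -5.24, 0, 0, 5, 0.6, -5.24, 0, 0, 5, 0.6, -5.24, 0, 0, 5, 0.6, -5.24, 0, 0, 5, 0.6, -5.24, 0, 0, 5, 0, 0, 0, 8, 5, 0, 0, 0, 0, 5, 0, 0, 0, 0, 5]'

```text
time_s: 5.35
position: [416.7, -2.1, 118.3]
eef_rot: [[0.137, 0.991, 0.001], [0.991, -0.137, -0.0], [-0.0, 0.001, -1.0]]
wrist_force: [0.1, 0.3, -0.8]
finger_gap: 58.3
grip_force: 65.1
```

```bash
python3 - <<'E'
from h import *
s=arm.sense(); print(s['time_s'],s['position'])
im,cal=snap('wrist','w2.png')
for n,z in(('bobbin_place',5),('kit_box',0),('bead_place',5),('jug_handle',91),('jug_mid',59),('jug_spout',116)):
    print(n,[(round(d['confidence'],2),np.round(d['point']),on_z(cal,d['point'],z)[:2]) for d in arm.pinpoint('wrist',n)[:5]])
for by in(np.array([427,77]),):
  for x,y in((-54,144),(54,144),(-54,-144),(54,-144),(60,-144),(134,-144),(134,144)):
    u=np.array([.990,-.139]);v=np.array([.139,.990]); p=by+x*u+y*v; q=tuple(int(t) for t in proj(cal,(*p,36 if x in(-54,134) else 33)))
    im=cv2.circle(im.copy(),q,4,(255,0,0),1)
cv2.imwrite('pics/w2b.png',im[:,:,::-1])
E
```

```text
5.35 [416.73829994  -2.14459021 118.2756119 ]
bobbin_place [(0.88, array([312., 102.]), array([424.12831365,  69.58725226]))]
kit_box [(0.94, array([372., 101.]), array([467.72138016,  64.48389517]))]
bead_place [(0.81, array([451., 101.]), array([523.57614116,  56.73173642]))]
jug_handle []
jug_mid []
jug_spout []
```

View pics/w2b.png

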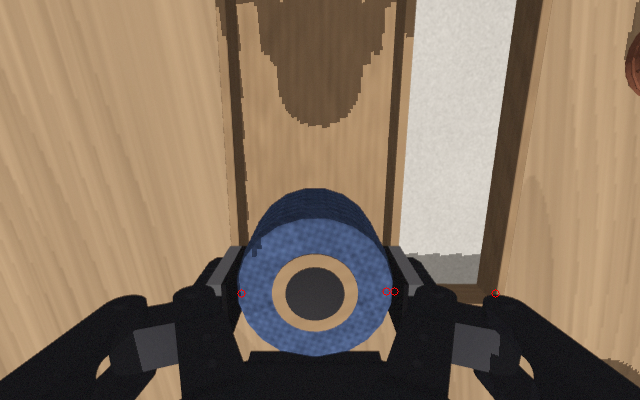

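servo_tool --deltas '[0, 0, 4, 0, 5, 0, 0, 4, 0, 5, 0, 0, 1.4, 0, 5, 0, 0, 0, 0, 5, 0, 0, 0, 0, 7, 0, 0, 0, 0, 7, 0, 0, 0, 0, 7, 0, 0, -5, 0, 7]'

```text
time_s: 6.7
position: [413.5, -1.7, 72.5]
eef_rot: [[0.139, 0.99, -0.007], [0.99, -0.139, 0.001], [0.0, -0.008, -1.0]]
wrist_force: [-0.1, -0.1, 0.3]
finger_gap: 69.8
grip_force: 0.0
```

servo_tool --deltas '[0, 0, -5, 0, 7, 0, 0, 0, -8, 8.5, 1.35, 5.2, 0, 0, 8.5, 1.35, 5.2, 0, 0, 8.5, 1.35, 5.2, 0, 0, 8.5, 1.35, 5.2, 0, 0, 8.5, 1.35, 5.2, 0, 0, 8.5, 0, 0, 0, 0, 8.5]'

```text
time_s: 7.7
position: [680.0, 66.4, 124.2]
eef_rot: [[-0.001, 1.0, 0.004], [1.0, 0.001, 0.0], [0.0, 0.004, -1.0]]
wrist_force: [-0.0, -0.6, 0.1]
finger_gap: 85.1
grip_force: 0.0
```

```bash
python3 - <<'E'
from h import *
s=arm.sense(); print(s['time_s'],s['position'])
im,cal=snap('wrist','w3.png'); snap('side','s3.png')
for n in('bobbin0_mid','bobbin2_mid'):
    print(n,[(round(d['confidence'],2),np.round(d['point']),on_z(cal,d['point'],25)[:2]) for d in arm.pinpoint('wrist',n)[:5]])
cs=arm.get_calibration('side')
for n,z in(('bobbin3_mid',30),('bobbin2_mid',25)): print([(round(d['confidence'],2),np.round(d['point']),on_z(cs,d['point'],z)[:2]) for d in arm.pinpoint('side',n)[:5]])
E
```

```text
7.7 [679.97228955  66.38560297 124.23587022]
bobbin0_mid [(0.64, array([314.,  88.]), array([679.44538673, 147.42260711]))]
bobbin2_mid [(0.95, array([458., 225.]), array([787.22022075,  50.07763679])), (0.89, array([499.,  10.]), array([797.76048242, 194.95131819])), (0.59, array([311., 205.]), array([676.8967834 ,  65.30838917]))]
[(0.9, array([283., 249.]), array([418.44518907,  -4.73072908])), (0.65, array([306., 228.]), array([508.73305904,  44.50045074])), (0.45, array([236., 132.]), array([430.42766288, 566.99501826])), (0.32, array([395., 361.]), array([ 563.0474635 , -431.34412182])), (0.16, array([291., 230.]), array([462.55776121,  54.84535824]))]
[(0.75, array([387., 205.]), array([783.59620102,  41.91305766])), (0.67, array([352., 213.]), array([664.32438871,  53.15720886])), (0.49, array([372., 173.]), array([801.99974598, 190.96214576]))]
```

servo_tool --deltas '[0, -0.2, 5, 0, 8.5, 0, 0, 5, 0, 8.5, 0, 0, 0.6, 0, 8.5, 0, 0, 0, 0, 5, 0, 0, 0, 0, 5, 0, 0, 0, 0, 5, 0, 0, 0, 0, 5, 0, 0, 0, 0, 5]'

```text
time_s: 9.0
position: [676.0, 65.4, 21.0]
eef_rot: [[-0.0, 1.0, 0.004], [1.0, 0.0, -0.0], [-0.0, 0.004, -1.0]]
wrist_force: [0.4, 0.3, 7.6]
finger_gap: 58.4
grip_force: 65.1
```

servo_tool --deltas '[0, 0, -5, 0, 5, 0, 0, -5, 0, 5, 0.22, -5, 0, 0, 5, 0.22, -5, 0, 0, 5, 0.22, -5, 0, 0, 5, 0.22, -5, 0, 0, 5, 0.22, -5, 0, 0, 5, 0, 0, 0, 8, 5]'

```text
time_s: 10.0
position: [418.0, 76.7, 118.4]
eef_rot: [[0.142, 0.99, -0.005], [0.99, -0.142, -0.0], [-0.001, -0.005, -1.0]]
wrist_force: [0.9, -0.4, -1.3]
finger_gap: 58.4
grip_force: 65.0
```

servo_tool --deltas '[0, 0, 0, 0, 5, 0, 0, 0, 0, 5, 0, 0, 4, 0, 5, 0, 0, 2, 0, 5, 0, 0, 0, 0, 5, 0, 0, 0, 0, 5, 0, 0, 0, 0, 5, 0, 0, 0, 0, 5]'

```text
time_s: 11.0
position: [424.6, 76.5, 59.0]
eef_rot: [[0.139, 0.99, 0.001], [0.99, -0.139, 0.0], [0.0, 0.001, -1.0]]
wrist_force: [1.1, -1.0, -1.1]
finger_gap: 58.2
grip_force: 65.0
```

servo_tool --deltas '[0, 0.2, 2, 0, 5, 0, 0, 1.4, 0, 5, 0, 0, 0, 0, 5, 0, 0, 0, 0, 7, 0, 0, 0, 0, 7, 0, 0, 0, 0, 7, 0, 0, -5, 0, 7, 0, 0, -5, 0, 7]'

```text
time_s: 12.0
position: [425.2, 76.2, 125.1]
eef_rot: [[0.139, 0.99, -0.002], [0.99, -0.139, -0.0], [-0.0, -0.002, -1.0]]
wrist_force: [1.8, -0.1, -0.8]
finger_gap: 70.2
grip_force: 0.0
```

servo_tool --deltas '[0, 0, 0, -8, 7, 1.42, 5.05, 0, 0, 8.5, 1.42, 5.05, 0, 0, 8.5, 1.42, 5.05, 0, 0, 8.5, 1.42, 5.05, 0, 0, 8.5, 1.42, 5.05, 0, 0, 8.5, 0, 0, 0, 0, 8.5, 0, 0, 0, 0, 8.5]'

```text
time_s: 13.0
position: [677.1, 147.0, 123.5]
eef_rot: [[-0.0, 1.0, -0.002], [1.0, 0.0, -0.0], [-0.0, -0.002, -1.0]]
wrist_force: [-0.2, -0.5, 0.3]
finger_gap: 85.0
grip_force: 0.0
```

```bash
python3 - <<'E'
from h import *
s=arm.sense(); print(s['time_s'],s['position'])
im,cal=snap('wrist','w4.png'); 
for n in('bobbin0_mid',):
    print(n,[(round(d['confidence'],2),np.round(d['point']),on_z(cal,d['point'],25)[:2]) for d in arm.pinpoint('wrist',n)[:5]])
im,cal=snap('side','s4.png'); 
for n,z in(('bobbin3_mid',30),('bobbin2_mid',30)): print([(round(d['confidence'],2),np.round(d['point']),on_z(cal,d['point'],z)[:2]) for d in arm.pinpoint('side',n)[:5]])
E
```

```text
13.0 [677.10875616 147.02501424 123.54348031]
bobbin0_mid [(0.56, array([318., 204.]), array([678.55625538, 146.74142779]))]
[(0.65, array([277., 250.]), array([401.88620336,   0.84637411]))]
[(0.86, array([386., 202.]), array([781.64941664,  50.40422141])), (0.66, array([276., 230.]), array([421.1805822 ,  70.83655794])), (0.56, array([373., 172.]), array([805.43972797, 191.89584917]))]
```

servo_tool --deltas '[0, 0.1, 5, 0, 8.5, 0, 0, 5, 0, 8.5, 0, 0, 0.4, 0, 8.5, 0, 0, 0, 0, 5, 0, 0, 0, 0, 5, 0, 0, 0, 0, 5, 0, 0, 0, 0, 5, 0, 0, 0, 0, 5]'

```text
time_s: 14.25
position: [681.5, 147.5, 23.1]
eef_rot: [[0.0, 1.0, 0.005], [1.0, -0.0, 0.001], [0.001, 0.005, -1.0]]
wrist_force: [0.5, 1.4, 7.2]
finger_gap: 58.6
grip_force: 65.3
```

servo_tool --deltas '[0, 0, -5, 0, 5, 0, 0, -5, 0, 5, 0.18, -4.8, 0, 0, 5, 0.18, -4.8, 0, 0, 5, 0.18, -4.8, 0, 0, 5, 0.18, -4.8, 0, 0, 5, 0.18, -4.8, 0, 0, 5, 0, 0, 0, 8, 5]'

```text
time_s: 15.25
position: [434.1, 156.0, 120.6]
eef_rot: [[0.141, 0.99, -0.004], [0.99, -0.141, -0.001], [-0.001, -0.004, -1.0]]
wrist_force: [0.9, -0.2, -0.5]
finger_gap: 58.3
grip_force: 65.0
```

servo_tool --deltas '[0, 0, 0, 0, 5, 0, 0, 0, 0, 5, 0, 0, 4, 0, 5, 0, 0, 2, 0, 5, 0, 0, 0, 0, 5, 0, 0, 0, 0, 5, 0, 0, 0, 0, 5, 0, 0, 0, 0, 5]'

```text
time_s: 16.25
position: [440.1, 156.4, 61.0]
eef_rot: [[0.139, 0.99, 0.001], [0.99, -0.139, 0.0], [0.001, 0.001, -1.0]]
wrist_force: [-0.1, 0.1, -0.9]
finger_gap: 58.2
grip_force: 65.0
```

servo_tool --deltas '[0, -0.1, 2, 0, 5, 0, 0, 1.4, 0, 5, 0, 0, 0, 0, 5, 0, 0, 0, 0, 7, 0, 0, 0, 0, 7, 0, 0, 0, 0, 7, 0, 0, -5, 0, 7, 0, 0, -5, 0, 7]'

```text
time_s: 17.25
position: [437.8, 156.2, 127.0]
eef_rot: [[0.139, 0.99, -0.002], [0.99, -0.139, -0.0], [-0.001, -0.002, -1.0]]
wrist_force: [1.7, 0.0, -0.1]
finger_gap: 70.2
grip_force: 0.0
```

servo_tool --deltas '[0, 0, -5, 0, 7, 0, 0, -5, -10, 7, 0, 0, 0, -10, 7, 0, 0, 0, -10, 7, 0, 0, 0, -10, 7, 0, 0, 0, -10, 7, 0, 0, 0, -10, 7, 0, 0, 0, -10, 7]'

```text
time_s: 18.25
position: [438.2, 156.3, 226.3]
eef_rot: [[-0.886, 0.464, -0.0], [0.464, 0.886, -0.0], [0.0, -0.0, -1.0]]
wrist_force: [-0.9, 0.0, -0.2]
finger_gap: 69.7
grip_force: 0.0
```

servo_tool --deltas '[0, 0, 0, -10, 7, 0, 0, 0, -10, 7, 0, 0, 0, -10, 7, 0, 4, 0, 0, 7, 0, 4, 0, 0, 7, 0, 4, 0, 0, 7, 0, 0, 0, 0, 7, 0, 0, 0, 0, 7]'

```text
time_s: 19.25
position: [433.8, 275.8, 226.1]
eef_rot: [[-0.999, -0.036, -0.001], [-0.036, 0.999, -0.001], [0.001, -0.001, -1.0]]
wrist_force: [0.3, -0.0, -0.1]
finger_gap: 70.0
grip_force: 0.0
```

```bash
python3 - <<'E'
from h import *
np.set_printoptions(precision=1,suppress=True)
s=arm.sense(); print(s['time_s'],s['position'],s['eef_rot'],s['joint_pos'])
im,cal=snap('wrist','w5.png'); im2,c2=snap('scene','s5.png'); im3,c3=snap('side','s5b.png')
for c,k in(('wrist',cal),('scene',c2),('side',c3)):
  for n,z in(('jug_handle',91),('jug_mid',59),('jug_spout',116),('coaster',0)):
    print(c,n,[(round(d['confidence'],2),np.round(d['point']),on_z(k,d['point'],z)[:2]) for d in arm.pinpoint(c,n)[:2]])
a=cv2.resize(im2[140:340,250:450],None,fx=2,fy=2)
cv2.imwrite('pics/v5.png',np.hstack([a,im[:,:400]])[:,:,::-1])
E
```

```text
19.25 [433.8 275.8 226.1] [[-1. -0. -0.]
 [-0.  1. -0.]
 [ 0. -0. -1.]] [ 0.4  0.2  1.7 -0.   1.2 -1.2]
wrist jug_handle [(0.64, array([348., 200.]), array([439. , 304.5]))]
wrist jug_mid [(0.82, array([354., 280.]), array([530. , 319.5]))]
wrist jug_spout []
wrist coaster []
scene jug_handle [(0.74, array([461., 272.]), array([463.8, 548.1])), (0.57, array([406., 216.]), array([436.8, 307.5]))]
scene jug_mid [(0.71, array([389., 237.]), array([518.2, 312.2])), (0.22, array([234., 106.]), array([ 535.9, -496.3]))]
scene jug_spout [(0.63, array([381., 248.]), array([592.4, 331.7])), (0.57, array([354., 181.]), array([475.3, 104.2]))]
scene coaster [(0.68, array([385., 251.]), array([539.5, 325.7]))]
side jug_handle [(0.88, array([262., 163.]), array([456.3, 306.6])), (0.38, array([290., 234.]), array([442.8,  -3.2]))]
side jug_mid [(0.62, array([282., 161.]), array([527.1, 325.4])), (0.61, array([269., 210.]), array([420.3, 132.4]))]
side jug_spout [(0.75, array([299., 142.]), array([594. , 332.5]))]
side coaster [(0.65, array([281., 176.]), array([519., 319.]))]
```

View pics/v5.png

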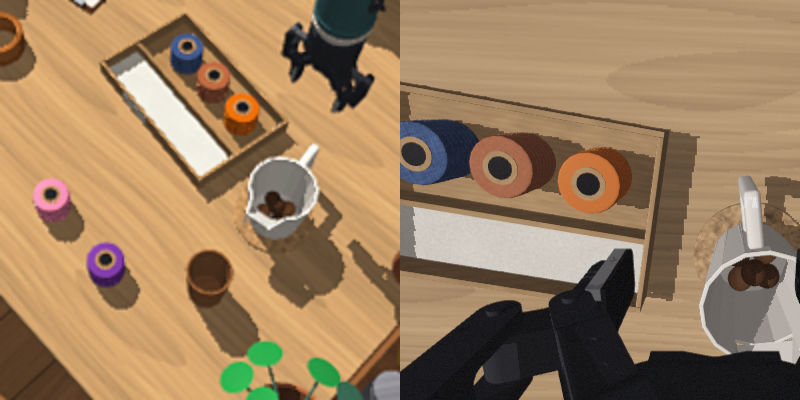

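servo_tool --deltas '[-0.5, 2.9, 0, 0, 7, 0, 0, 0, -6, 7, 0, 0, 4, 0, 5, 0, 0, 4, 0, 5, 0, 0, 1, 0, 5, 0, 0, 0, 0, 5, 0, 0, 0, 0, 5, 0, 0, 0, 0, 5]'

```text
time_s: 21.0
position: [439.2, 305.9, 137.7]
eef_rot: [[-0.99, -0.139, 0.002], [-0.139, 0.99, 0.001], [-0.002, 0.001, -1.0]]
wrist_force: [-0.1, 0.4, 0.3]
finger_gap: 50.1
grip_force: 0.0
```

```bash
python3 - <<'E'
from h import *
np.set_printoptions(precision=3,suppress=True)
s=arm.sense(); print(s['time_s'],s['position'],s['eef_rot'])
im,cal=snap('wrist','w6.png')
for n,z in(('jug_handle',91),('jug_mid',59),('jug_spout',116)):
    print(n,[(round(d['confidence'],2),np.round(d['point']),on_z(cal,d['point'],z)[:2]) for d in arm.pinpoint('wrist',n)[:2]])
E
```

```text
21.0 [439.242 305.937 137.679] [[-0.99  -0.139  0.002]
 [-0.139  0.99   0.001]
 [-0.002  0.001 -1.   ]]
jug_handle [(0.72, array([314., 228.]), array([439.31 , 306.074]))]
jug_mid [(0.75, array([318., 329.]), array([529.343, 322.205]))]
jug_spout []
```

View pics/w6.png

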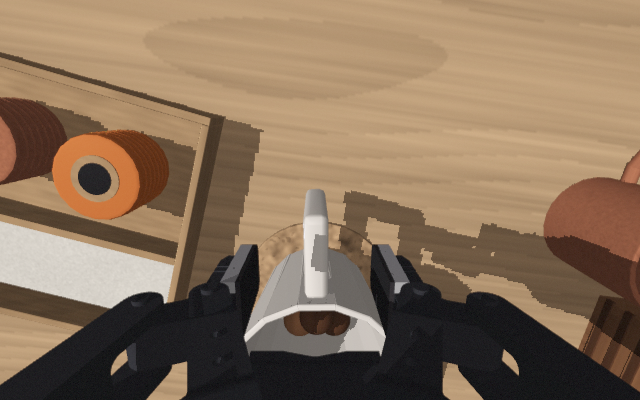

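servo_tool --deltas '[0, 0, 3, 0, 5, 0, 0, 3, 0, 5, 0, 0, 0.5, 0, 5, 0, 0, 0, 0, 0, 0, 0, 0, 0, 0, 0, 0, 0, 0, 0, 0, 0, 0, 0, 0, 0, 0, 0, 0, 0]'

```text
time_s: 22.2
position: [438.9, 305.9, 72.3]
eef_rot: [[-0.99, -0.139, 0.002], [-0.139, 0.99, 0.001], [-0.002, 0.001, -1.0]]
wrist_force: [-1.6, 0.7, 6.6]
finger_gap: 13.0
grip_force: 59.9
```

servo_tool --deltas '[0, 0, 0, 0, 0, 0, 0, 0, 0, 0, 0, 0, -2, 0, 0, 0, 0, -2, 0, 0, 0, 0, -2, 0, 0, 0, 0, -2, 0, 0, 0, 0, 0, 0, 0, 0, 0, 0, 0, 0]'

```text
time_s: 23.2
position: [437.4, 305.0, 150.4]
eef_rot: [[-0.99, -0.139, -0.002], [-0.139, 0.99, -0.001], [0.002, -0.001, -1.0]]
wrist_force: [0.2, 0.2, -3.1]
finger_gap: 13.1
grip_force: 58.7
```

```bash
python3 - <<'E'
from h import *
np.set_printoptions(precision=2,suppress=True)
s=arm.sense(); print(s['time_s'],s['position'],s['finger_gap'],s['grip_force'],s['wrist_force'],s['wrist_torque'])
im,cal=snap('side','s7.png'); im2,cw=snap('wrist','w7.png'); 
a=cv2.resize(im[80:280,200:400],None,fx=2,fy=2)
cv2.imwrite('pics/v7.png',np.hstack([a,im2[:,120:520]])[:,:,::-1])
E
```

```text
23.2 [437.42 305.01 150.39] 13.097586398603605 58.71261902153492 [ 0.24  0.15 -3.09] [-0.04  0.23 -0.1 ]
```

View pics/v7.png

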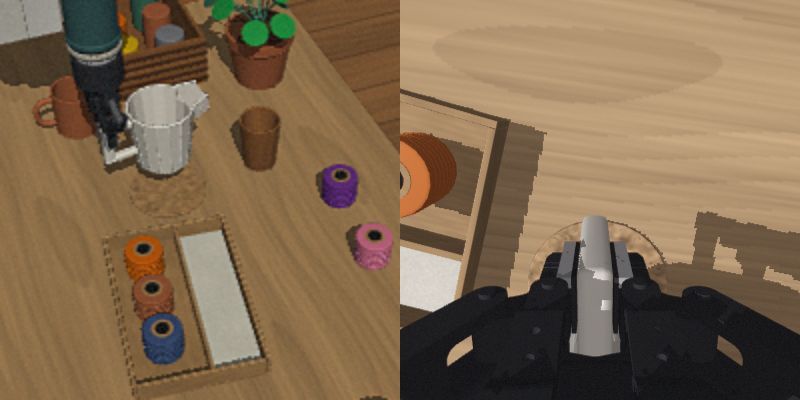

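servo_tool --deltas '[0, 0, 0, 5.6, 0, 0, 0, 0, 10, 0, 0, 0, 0, 10, 0, 0, 0, 0, 10, 0, 0, 0, 0, 10, 0, 0, 0, 0, 10, 0, 0, 0, 0, 10, 0, 0, 0, 0, 10, 0]'

```text
time_s: 24.3
position: [437.8, 305.3, 150.4]
eef_rot: [[-0.376, 0.927, -0.001], [0.927, 0.376, -0.0], [0.0, -0.001, -1.0]]
wrist_force: [-0.3, 0.8, -3.4]
finger_gap: 13.3
grip_force: 58.7
```

servo_tool --deltas '[0, 0, 0, 10, 0, 0, 0, 0, 10, 0, 0, 0, 0, 10, 0, 0, 0, 0, 0, 0, 1.75, 2.95, 0, 0, 0, 1.75, 2.95, 0, 0, 0, 1.75, 2.95, 0, 0, 0, 1.75, 2.95, 0, 0, 0]'

```text
time_s: 25.3
position: [565.3, 359.6, 150.5]
eef_rot: [[0.128, 0.992, -0.001], [0.992, -0.128, -0.0], [-0.0, -0.001, -1.0]]
wrist_force: [0.5, -0.4, -3.0]
finger_gap: 13.1
grip_force: 58.8
```

servo_tool --deltas '[0, 0, 0, 0, 0, 0, 0, 2, 0, 0, 0, 0, 2, 0, 0, 0, 0, 2, 0, 0, 0, 0, 1.2, 0, 0, 0, 0, 0, 0, 0, 0, 0, 0, 0, 0, 0, 0, 0, 0, 0]'

```text
time_s: 26.3
position: [565.1, 359.5, 80.3]
eef_rot: [[0.132, 0.991, 0.001], [0.991, -0.132, 0.001], [0.001, 0.001, -1.0]]
wrist_force: [0.3, 0.1, -2.5]
finger_gap: 12.7
grip_force: 58.9
```

```bash
cat >> h.py <<'E'
def view(name,sc=(190,330,250,450),sd=(60,260,200,400)):
    s=arm.sense(); np.set_printoptions(precision=2,suppress=True)
    print(s['time_s'],s['position'],s['finger_gap'],s['grip_force'],s['wrist_force'],s['wrist_torque'])
    im,_=snap('scene'); im2,_=snap('side')
    r=lambda i,b:cv2.resize(i[b[0]:b[1],b[2]:b[3]],(400,400*(b[1]-b[0])//(b[3]-b[2])))
    a,b=r(im,sc),r(im2,sd); h=min(len(a),len(b))
    cv2.imwrite('pics/'+name,np.hstack([a[:h],b[:h]])[:,:,::-1])
E
python3 - <<'E'
from h import *
view('v8.png',(150,350,250,450))
E
```

```text
26.3 [565.07 359.55  80.26] 12.739412364159595 58.878718838095665 [ 0.27  0.08 -2.54] [ 0.24 -0.01  0.03]
```

View pics/v8.png

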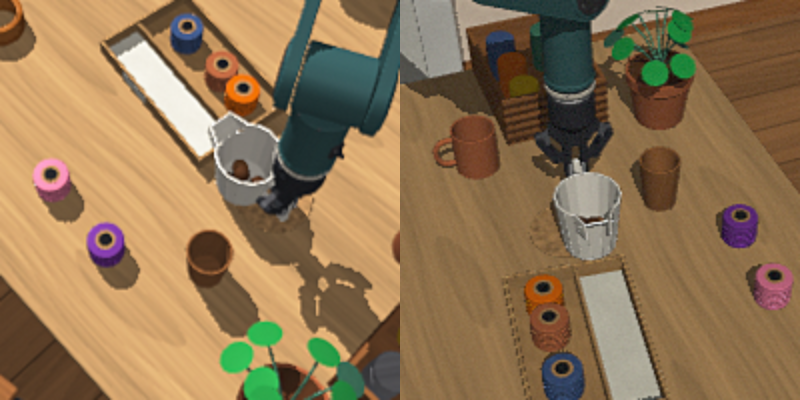

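servo_tool --deltas '[-0.9, 0, 0.1, 0, 0, -0.5, 0, 0.1, 0, 0, -0.5, 0, 0, 0, 0, -0.6, 0, -0.8, 0, 0, -0.7, 0, -1.2, 0, 0, -0.75, 0, -1.1, 0, 0, -1.37, 0, -1.3, 0, 0, -1.37, 0, -1.2, 0, 0]'

```text
time_s: 27.4
position: [556.0, 293.1, 134.6]
eef_rot: [[0.132, 0.991, 0.001], [0.991, -0.132, 0.002], [0.002, 0.001, -1.0]]
wrist_force: [0.1, 3.5, -2.8]
finger_gap: 13.0
grip_force: 58.7
```

```bash
cat >> h.py <<'E'
def jug():
    s=arm.sense(); np.set_printoptions(precision=2,suppress=True)
    P={}
    im,ca=snap('scene'); im2,cb=snap('side')
    for n in('jug_mid','jug_spout','jug_handle'):
        a=arm.pinpoint('scene',n);b=arm.pinpoint('side',n)
        if a and b: P[n],e=tri(ray(ca,a[0]['point']),ray(cb,b[0]['point'])); print(n,P[n],'err',round(e),a[0]['confidence'],b[0]['confidence'])
    R=np.array(s['eef_rot']); g=np.array(s['position'])-19*R[:,2]
    print(s['time_s'],'tcp',s['position'],'F',s['wrist_force'],'T',s['wrist_torque'],'gap',s['finger_gap'])
    for n,o in(('jug_mid',(92,-32)),('jug_spout',(164,25))):
        if n in P:
            d=P[n]-g; f=-R[:,0]@d; print(n,'rel fwd/up',f,d[2],'tilt',np.degrees(np.arctan2(o[1],o[0])-np.arctan2(d[2],f)))
E
python3 -c "
from h import *
jug()"
```

```text
jug_mid [542.44 225.63  91.41] err 4 0.77 0.72
jug_spout [ 422.56  -67.47 -324.63] err 168 0.79 0.66
jug_handle [589.6  -90.69 440.99] err 271 0.67 0.79
27.4 tcp [556.04 293.08 134.63] F [ 0.05  3.46 -2.81] T [ 1.15 -0.18 -0.01] gap 12.99342459129746
jug_mid rel fwd/up 68.74359710984115 -62.21522484039514 tilt 22.967127016923214
jug_spout rel fwd/up 375.91013310544025 -478.25934679497067 tilt 60.50016723159081
```

servo_tool --deltas '[-1.1, 0, -0.6, 0, 0, -1.1, 0, -0.6, 0, 0, -1.1, 0, -0.5, 0, 0, -1.2, 0, -0.3, 0, 0, -1.2, 0, -0.3, 0, 0, -1.2, 0, -0.2, 0, 0, 0, 0, 0, 0, 0, 0, 0, 0, 0, 0]'

```text
time_s: 28.8
position: [547.4, 225.0, 159.5]
eef_rot: [[0.132, 0.991, 0.002], [0.991, -0.132, 0.001], [0.001, 0.002, -1.0]]
wrist_force: [0.3, 3.5, 11.4]
finger_gap: 13.3
grip_force: 63.1
```

```bash
python3 -c "
from h import *
jug();view('v9.png',(150,350,250,450))"
```

```text
jug_mid [540.32 208.72  81.36] err 11 0.86 0.76
jug_spout [ 531.82 -152.31 -292.12] err 409 0.81 0.65
jug_handle [551.53 236.21 188.  ] err 13 0.68 0.81
28.8 tcp [547.35 224.97 159.52] F [ 0.31  3.45 11.44] T [ 0.71  0.05 -0.01] gap 13.329410026188812
jug_mid rel fwd/up 17.128305094246155 -97.16076704119052 tilt 60.823142176365906
jug_spout rel fwd/up 376.5282407293169 -470.63715548743403 tilt 60.006204442871095
29.2 [547.37 225.04 159.52] 13.526478757324602 63.08079645037651 [ 0.48  3.6  11.58] [ 0.67  0.08 -0.05]
```

View pics/v9.png

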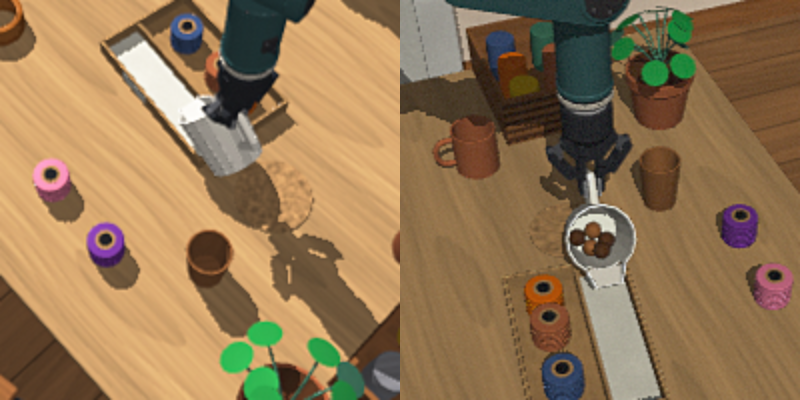

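servo_tool --deltas '[-1.3, 0, 0, 0, 0, -1.3, 0, 0, 0, 0, -1.3, 0, 0.2, 0, 0, -1.3, 0, 0.2, 0, 0, -0.9, 0, 0.2, 0, 0, -0.9, 0, 0.2, 0, 0, 0, 0, 0, 0, 0, 0, 0, 0, 0, 0]'

```text
time_s: 30.3
position: [537.4, 154.4, 150.4]
eef_rot: [[0.132, 0.991, -0.0], [0.991, -0.132, -0.002], [-0.001, 0.0, -1.0]]
wrist_force: [0.4, -1.0, 5.9]
finger_gap: 13.0
grip_force: 65.4
```

```bash
python3 -c "
from h import *
jug();view('v10.png',(100,300,250,450))"
```

```text
jug_mid [539.9  185.78  88.64] err 5 0.78 0.57
jug_handle [544.31 161.91 193.56] err 21 0.7 0.73
30.3 tcp [537.44 154.37 150.44] F [ 0.4  -1.04  5.87] T [ 0.1  -0.25 -0.  ] gap 13.02715233840926
jug_mid rel fwd/up -31.551847028555088 -80.79505634731572 tilt 92.15248479671835
30.7 [537.46 154.4  150.43] 13.073166945962702 65.37420272827148 [ 1.08 -0.59  6.05] [ 0.07 -0.26 -0.08]
```

View pics/v10.png

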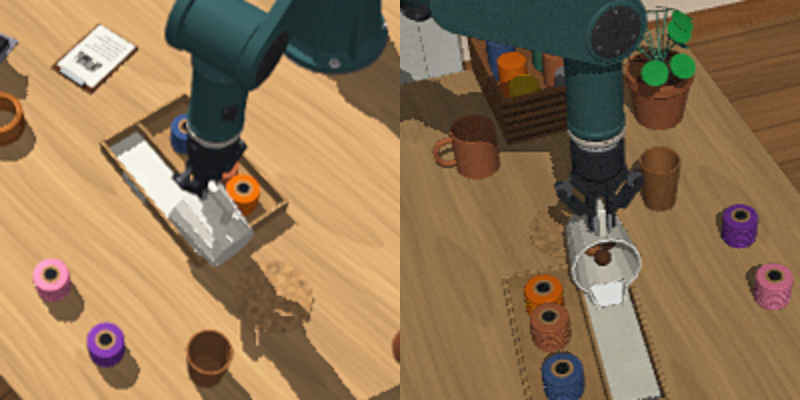

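servo_tool --deltas '[0, 0, -0.7, 0, 0, 0, 0, -0.7, 0, 0, -2, 0, 0, 0, 0, -2, 0, 0, 0, 0, -2, 0, 0, 0, 0, 0, 0, 0, 0, 0, 4, 0, 0, 0, 0, 4, 0, 0, 0, 0]'

```text
time_s: 31.8
position: [540.2, 175.3, 164.3]
eef_rot: [[0.134, 0.991, 0.0], [0.991, -0.134, 0.0], [0.0, 0.0, -1.0]]
wrist_force: [1.1, 0.3, -2.7]
finger_gap: 13.3
grip_force: 64.0
```

servo_tool --deltas '[0, 0, 0, 0, 0, 0, 0, 0, 0, 0, 0, 0, 0, 0, 0, 0, 0, 0, 0, 0, 0, 0, 0, 0, 0, 0, 0, 0, 0, 0, 0, 0, 0, 0, 0, 0, 0, 0, 0, 0]'

```text
time_s: 32.8
position: [539.9, 175.0, 164.3]
eef_rot: [[0.132, 0.991, -0.0], [0.991, -0.132, 0.0], [0.0, -0.0, -1.0]]
wrist_force: [-0.4, 0.8, -3.1]
finger_gap: 13.0
grip_force: 64.1
```

```bash
python3 -c "
from h import *
jug();view('v11.png',(100,300,250,450),(120,300,250,430))
for i in range(5):
  for c in('scene','side'): print(c,i,[(round(d['confidence'],2),np.round(d['point'])) for d in arm.pinpoint(c,'bead%d_center'%i)]) if i==0 else 0"
```

```text
jug_mid [540.39 194.46  96.06] err 3 0.71 0.77
jug_spout [499.41  96.66  98.85] err 42 0.2 0.85
jug_handle [543.26 181.79 203.41] err 0 0.91 0.65
32.8 tcp [539.91 174.97 164.29] F [-0.44  0.82 -3.13] T [-0.05  0.02 -0.01] gap 12.973182426629899
jug_mid rel fwd/up -19.384072201937176 -87.23264143916379 tilt 83.34919929395149
jug_spout rel fwd/up 82.97387274654835 -84.43792432975795 tilt 54.16843812035433
33.2 [539.87 174.97 164.26] 13.011484379737329 64.10372078418732 [-0.65  0.22 -2.5 ] [-0.08 -0.    0.05]
scene 0 [(0.53, array([322., 189.]))]
side 0 [(0.25, array([298., 179.]))]
```

View pics/v11.png

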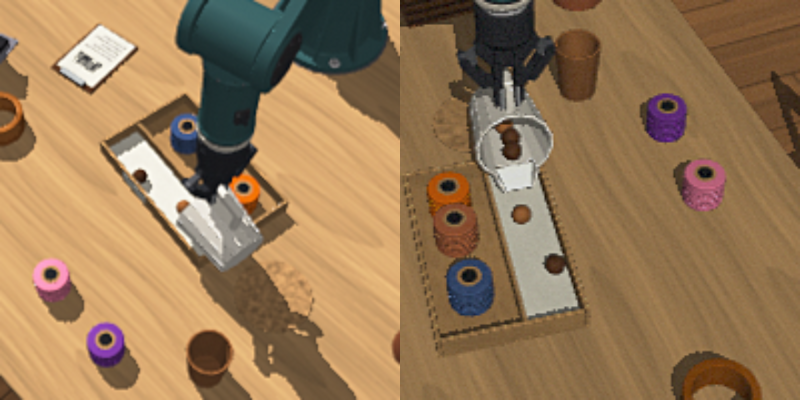

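servo_tool --deltas '[0, 0, -1.2, 0, 0, -2, 0, 0, 0, 0, -2, 0, 0, 0, 0, -2, 0, 0, 0, 0, -1, 0, 0, 0, 0, 0, 0, 0, 0, 0, 5.5, 0, 0, 0, 0, 2, 0, 0, 0, 0]'

```text
time_s: 34.4
position: [541.2, 182.4, 176.4]
eef_rot: [[0.131, 0.991, 0.001], [0.991, -0.131, 0.001], [0.002, 0.001, -1.0]]
wrist_force: [-0.9, -0.1, -1.9]
finger_gap: 13.3
grip_force: 64.1
```

servo_tool --deltas '[0, 0, 0, 0, 0, 0, 0, 0, 0, 0, -2, 0, 0, 0, 0, -2, 0, 0, 0, 0, -2, 0, 0, 0, 0, -1, 0, 0, 0, 0, 5.5, 0, 0, 0, 0, 2, 0, 0, 0, 0]'

```text
time_s: 35.4
position: [541.9, 186.2, 176.6]
eef_rot: [[0.133, 0.991, 0.001], [0.991, -0.133, 0.001], [0.001, 0.001, -1.0]]
wrist_force: [0.7, -1.0, -2.6]
finger_gap: 13.1
grip_force: 64.1
```

servo_tool --deltas '[0, 0, 0, 0, 0, 0, 0, 0, 0, 0, 0, 0, 0, 0, 0, 0, 0, 0, 0, 0, 0, 0, 0, 0, 0, 0, 0, 0, 0, 0, 0, 0, 0, 0, 0, 0, 0, 0, 0, 0]'

```text
time_s: 36.4
position: [541.2, 184.9, 176.3]
eef_rot: [[0.132, 0.991, -0.0], [0.991, -0.132, -0.0], [-0.0, -0.0, -1.0]]
wrist_force: [0.0, 0.4, -2.0]
finger_gap: 13.3
grip_force: 64.1
```

```bash
python3 -c "
from h import *
jug();view('v12.png',(100,300,250,450),(120,300,250,430))"
```

```text
jug_mid [543.43 206.81 107.6 ] err 3 0.64 0.94
jug_handle [542.96 189.13 202.93] err 8 0.59 0.86
36.4 tcp [541.21 184.89 176.26] F [ 0.05  0.4  -2.03] T [-0.1  -0.01  0.01] gap 13.345086377550553
jug_mid rel fwd/up -22.018977848450564 -87.66208964790502 tilt 84.92085848456367
36.8 [541.22 184.88 176.29] 13.445146882692802 64.05875891447067 [ 0.49  0.16 -3.14] [-0.07  0.01 -0.05]
```

View pics/v12.png

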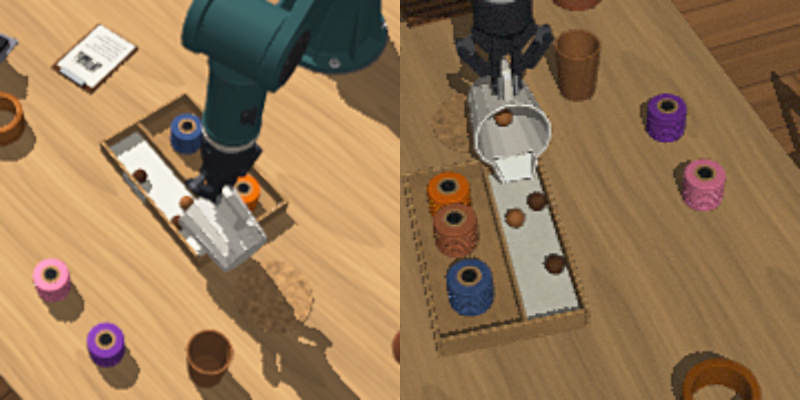

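servo_tool --deltas '[-1.5, 0, 0, 0, 0, -1.5, 0, 0, 0, 0, 0, 0, 1, 0, 0, 0, 0, 1, 0, 0, 0, 0, 0.6, 0, 0, 0, 0, 0.3, 0, 0, 0, 0, 0.2, 0, 0, 0, 0, 0, 0, 0]'

```text
time_s: 37.9
position: [546.1, 157.4, 152.9]
eef_rot: [[0.132, 0.991, 0.019], [0.991, -0.132, 0.005], [0.007, 0.019, -1.0]]
wrist_force: [0.3, 2.3, 39.2]
finger_gap: 13.1
grip_force: 68.3
```

```bash
python3 -c "
from h import *
jug()
im,c=snap('side')
for d in arm.pinpoint('side','bead0_center'): print(round(d['confidence'],2),np.round(d['point']))"
```

```text
jug_mid [548.05 170.45  86.36] err 9 0.87 0.87
jug_handle [549.61 170.6  191.09] err 25 0.94 0.7
37.9 tcp [546.14 157.36 152.89] F [ 0.35  2.34 39.18] T [ 0.71 -0.09  0.3 ] gap 13.109213789473133
jug_mid rel fwd/up -12.738197296771322 -85.52708438455241 tilt 79.29221584157635
0.74 [305. 185.]
0.71 [331. 150.]
```

servo_tool --deltas '[0, 0, -1.5, 0, 0, 0, 0, -1.5, 0, 0, 2, 0, 0, 0, 0, 2, 0, 0, 0, 0, 0, 0, 0.7, 0, 0, 0, 0, 0.7, 0, 0, 0, 0, 0, 0, 0, 0, 0, 0, 0, 0]'

```text
time_s: 39.4
position: [542.4, 194.4, 161.0]
eef_rot: [[0.133, 0.991, -0.001], [0.991, -0.133, -0.0], [-0.0, -0.001, -1.0]]
wrist_force: [0.8, -0.5, -2.9]
finger_gap: 12.8
grip_force: 62.3
```

```bash
python3 -c "
from h import *
jug()
view('v13.png',(140,240,290,390),(130,280,250,400))"
```

```text
jug_mid [542.26 215.02  88.37] err 9 0.56 0.88
jug_handle [542.21 212.07 189.65] err 21 0.74 0.95
39.4 tcp [542.41 194.41 161.03] F [ 0.75 -0.46 -2.9 ] T [-0.05  0.01  0.02] gap 12.848971206659941
jug_mid rel fwd/up -20.426050444365956 -91.65910874142651 tilt 83.38396313219081
39.8 [542.62 194.7  161.44] 13.176983551759617 62.3158398270607 [-0.46  0.19 -2.75] [ 0.    0.02 -0.  ]
```

View pics/v13.png

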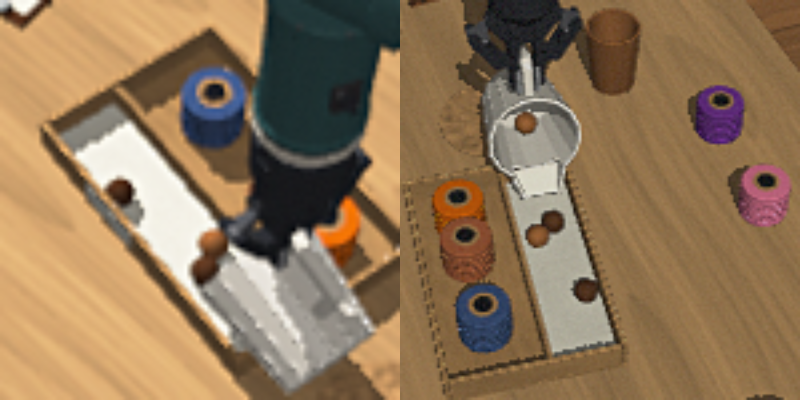

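servo_tool --deltas '[-1.6, 0, 0, 0, 0, -1.6, 0, 0, 0, 0, -1.6, 0, 0, 0, 0, -1.6, 0, 0, 0, 0, -1.6, 0, 0, 0, 0, -1.6, 0, 0, 0, 0, -1.6, 0, 0, 0, 0, 0, 0, 0, 0, 0]'

```text
time_s: 40.9
position: [527.2, 82.4, 160.9]
eef_rot: [[0.134, 0.991, -0.001], [0.991, -0.134, -0.0], [-0.0, -0.001, -1.0]]
wrist_force: [-0.2, -0.1, -2.2]
finger_gap: 13.0
grip_force: 62.3
```

servo_tool --deltas '[2, 0, 0, 0, 0, 2, 0, 0, 0, 0, 2, 0, 0, 0, 0, 1.6, 0, 0, 0, 0, 0, 0, 0, 0, 0, 0, 0, 0, 0, 0, 0, 0, 0, 0, 0, 0, 0, 0, 0, 0]'

```text
time_s: 41.9
position: [537.7, 158.5, 161.3]
eef_rot: [[0.133, 0.991, -0.0], [0.991, -0.133, -0.0], [-0.0, -0.0, -1.0]]
wrist_force: [0.1, 0.2, -2.2]
finger_gap: 13.4
grip_force: 62.3
```

```bash
cat >> h.py <<'E'
def beads():
    for c in('scene','side'):
        im,k=snap(c)
        U=np.array([.99,-.139]);V=np.array([.139,.99])
        for d in arm.pinpoint(c,'bead0_center'):
            w=on_z(k,d['point'],19)[:2]-[466.6,71.4]; print(c,round(d['confidence'],2),np.round(d['point']),'own',w@U-57,w@V)
        # dark/brown blobs on white floor
        P=np.array([proj(k,(*(np.array([466.6,71.4])+a*U+b*V),5)) for a,b in((23,-142),(92,-142),(92,142),(23,142))],np.int32)
        m=np.zeros((400,640),np.uint8); cv2.fillPoly(m,[P],1)
        h=cv2.cvtColor(im,cv2.COLOR_RGB2HSV); b=((m>0)&(h[:,:,1]>90)&(h[:,:,0]<20)).astype(np.uint8)
        n,_,st,ce=cv2.connectedComponentsWithStats(b)
        for i in range(1,n):
            if st[i,4]>15:
                w=on_z(k,ce[i],19)[:2]-[466.6,71.4]; print('  blob',c,st[i,4],np.round(ce[i]),'own',w@U-57,w@V)
E
python3 -c "
from h import *
jug(); beads()"
```

```text
jug_handle [542.88 174.67 186.59] err 24 0.72 0.62
41.9 tcp [537.71 158.53 161.26] F [ 0.13  0.16 -2.16] T [-0.05  0.02 -0.  ] gap 13.371403355592259
scene 0.5 [342. 166.] own -104.13094419549998 -90.49674913942032
  blob scene 197 [329. 203.] own 34.23587547137869 11.22111501254459
  blob side 55 [302. 219.] own -13.333639094651645 29.41788606677748
  blob side 55 [319. 238.] own 19.766817201556847 -60.04444879296056
  blob side 73 [319. 263.] own -2.2835216574825523 -145.60174843224607
```

servo_tool --deltas '[0, 0, 0.5, 0, 0, 0, 0, 0.4, 0, 0, 0, 0, 0.3, 0, 0, 0, 0, 0.3, 0, 0, 0, 0, 0, 0, 0, 0, 0, 0, 0, 0, 0, 0, 0, 0, 0, 0, 0, 0, 0, 0]'

```text
time_s: 43.5
position: [541.7, 157.4, 152.7]
eef_rot: [[0.132, 0.991, 0.009], [0.991, -0.132, -0.002], [-0.001, 0.009, -1.0]]
wrist_force: [-5.7, -11.2, 45.4]
finger_gap: 13.3
grip_force: 69.3
```

```bash
python3 -c "
from h import *
jug(); beads()"
```

```text
jug_handle [541.37 165.07 189.09] err 13 0.88 0.78
43.5 tcp [541.68 157.43 152.72] F [ -5.67 -11.15  45.4 ] T [-1.27  1.46  0.14] gap 13.302790882722125
  blob scene 190 [328. 203.] own 34.44485478490108 7.166870002364048
  blob side 61 [303. 218.] own -12.066114828807393 31.139243739944945
  blob side 56 [320. 238.] own 20.05370071583323 -60.36745953601635
  blob side 72 [319. 263.] own -3.1257439222779837 -145.66838664636427
```

servo_tool --deltas '[0, 0, -3, 0, 0, 0, 0, -4, 0, 0, 0, 0, -4, 0, 0, 3, 0, -2, 0, 0, 3, 0, 0, 0, 0, 3, 0, 0, 0, 0, 0, 0, 0, 0, 0, 0, 0, 0, 0, 0]'

```text
time_s: 45.1
position: [548.7, 247.7, 275.3]
eef_rot: [[0.132, 0.991, -0.002], [0.991, -0.132, -0.001], [-0.002, -0.002, -1.0]]
wrist_force: [-1.3, 0.1, -2.6]
finger_gap: 13.4
grip_force: 62.4
```

```bash
python3 -c "
from h import *
jug(); beads(); view('v14.png',(130,255,250,375),(60,260,220,420))"
```

```text
45.1 tcp [548.72 247.74 275.3 ] F [-1.3   0.07 -2.56] T [-0.03  0.07 -0.02] gap 13.43920178806951
scene 0.63 [358. 219.] own -13.041480630703497 121.88809146952596
scene 0.57 [361. 185.] own -106.67031205741958 16.985957120149102
  blob scene 281 [337. 209.] own 23.23314764908531 47.11802632585625
  blob scene 74 [343. 204.] own -5.29293356510297 44.200992984725424
side 0.5 [296. 196.] own -13.815590233051985 130.08772474711236
  blob side 66 [299. 197.] own -5.3349730072069335 123.62927836575261
  blob side 103 [303. 215.] own -7.510021729368368 43.92532926891643
  blob side 57 [319. 238.] own 19.66878122777112 -59.82119278508175
  blob side 74 [319. 263.] own -2.9911104818015417 -145.54089248470575
45.7 [549.71 248.21 276.35] 13.113622262130407 62.3854199051857 [ 0.4   0.23 -2.87] [-0.04  0.   -0.01]
```

servo_tool --deltas '[-3.5, 0, 0, 0, 0, -3.5, 0, 0, 0, 0, -3, 0, 2, 0, 0, -3, 0, 3, 0, 0, -2, 0, 3, 0, 0, 0, 0, 0.5, 0, 0, 0, 0, 0, 0, 0, 0, 0, 0, 0, 0]'

```text
time_s: 46.8
position: [531.1, 100.5, 192.5]
eef_rot: [[0.131, 0.991, 0.002], [0.991, -0.131, 0.0], [0.001, 0.002, -1.0]]
wrist_force: [-0.1, 0.9, -2.2]
finger_gap: 13.1
grip_force: 62.4
```

servo_tool --deltas '[6, 0, 0, 0, 0, 3, 0, 0, 0, 0, 0, 0, 0, 0, 0, 0, 0, 0, 0, 0, -2, 0, 0, 0, 0, -2.5, 0, 0, 0, 0, -2.5, 0, 0, 0, 0, -2, 0, 0, 0, 0]'

```text
time_s: 47.8
position: [529.2, 97.0, 191.4]
eef_rot: [[0.134, 0.991, -0.0], [0.991, -0.134, -0.001], [-0.001, -0.0, -1.0]]
wrist_force: [-0.7, -0.9, -2.7]
finger_gap: 13.3
grip_force: 62.3
```

servo_tool --deltas '[6, 0, 0, 0, 0, 3, 0, 0, 0, 0, 0, 0, 0, 0, 0, 0, 0, 0, 0, 0, 0, 0, 0, 0, 0, 0, 0, 0, 0, 0, 0, 0, 0, 0, 0, 0, 0, 0, 0, 0]'

```text
time_s: 48.8
position: [541.7, 188.7, 191.3]
eef_rot: [[0.132, 0.991, -0.0], [0.991, -0.132, 0.0], [-0.0, -0.0, -1.0]]
wrist_force: [-0.2, -0.7, -2.2]
finger_gap: 13.3
grip_force: 62.4
```

```bash
python3 -c "
from h import *
jug(); beads(); view('v15.png',(130,255,250,375),(60,260,220,420))"
```

```text
jug_mid [537.22 200.92 123.02] err 3 0.57 0.96
jug_spout [500.73 136.22  83.18] err 83 0.64 0.77
jug_handle [543.08 201.91 227.85] err 22 0.61 0.83
48.8 tcp [541.73 188.66 191.29] F [-0.18 -0.74 -2.21] T [-0.07 -0.05  0.04] gap 13.284164028387375
jug_mid rel fwd/up -11.562968608608939 -87.26837804241973 tilt 78.36865872207129
jug_spout rel fwd/up 57.40713551729854 -127.11042491898417 tilt 74.36192907761134
scene 0.31 [237. 113.] own 88.04156747384945 -549.507003715255
  blob scene 210 [330. 205.] own 33.3293079876552 18.426421838678067
  blob scene 24 [341. 200.] own -11.900263978390221 24.885034864103254
  blob side 16 [294. 198.] own -22.02259069037389 120.04077699849746
  blob side 102 [303. 215.] own -7.505163038049467 43.63743553317515
  blob side 56 [319. 239.] own 19.67237267830984 -60.34152639559896
  blob side 73 [319. 263.] own -2.2835216574825523 -145.60174843224607
49.4 [541.73 188.84 191.26] 12.79717487222529 62.379551231861115 [-0.53  0.44 -2.54] [-0.05 -0.   -0.03]
```

servo_tool --deltas '[2, 0, 0, 0, 0, 2, 0, 0, 0, 0, 2, 0, 0, 0, 0, 0, 0, 1, 0, 0, 0, 0, 1, 0, 0, 0, 0, 0.5, 0, 0, 0, 0, 0.5, 0, 0, 0, 0, 0, 0, 0]'

```text
time_s: 50.5
position: [550.0, 249.0, 163.2]
eef_rot: [[0.133, 0.991, 0.001], [0.991, -0.133, 0.002], [0.002, 0.001, -1.0]]
wrist_force: [-2.9, 2.8, 11.8]
finger_gap: 13.0
grip_force: 64.5
```

servo_tool --deltas '[-1, 0, 0, 0, 0, -1.5, 0, 0, 0, 0, -1.5, 0, -0.3, 0, 0, -2, 0, 0, 0, 0, -2, 0, 0, 0, 0, -2, 0, 0, 0, 0, -2, 0, 0, 0, 0, -1, 0, 0, 0, 0]'

```text
time_s: 51.5
position: [531.8, 117.7, 163.8]
eef_rot: [[0.133, 0.991, -0.001], [0.991, -0.133, -0.001], [-0.001, -0.001, -1.0]]
wrist_force: [-0.2, -0.4, -2.7]
finger_gap: 12.8
grip_force: 63.2
```

servo_tool --deltas '[1.5, 0, -0.5, 0, 0, 1.5, 0, 0, 0, 0, 1, 0, 0, 0, 0, 0, 0, 0, 0, 0, 0, 0, 0, 0, 0, 0, 0, 0, 0, 0, 0, 0, 0, 0, 0, 0, 0, 0, 0, 0]'

```text
time_s: 52.5
position: [537.8, 158.9, 169.3]
eef_rot: [[0.133, 0.991, -0.0], [0.991, -0.133, -0.0], [-0.0, -0.0, -1.0]]
wrist_force: [-0.1, 0.1, -2.3]
finger_gap: 13.2
grip_force: 63.2
```

```bash
python3 -c "
from h import *
jug(); beads(); view('v15.png',(130,255,250,375),(60,260,220,420))"
```

```text
jug_mid [537.16 210.97 120.94] err 1 0.72 0.8
jug_spout [491.38  59.09 164.01] err 34 0.21 0.95
jug_handle [543.83 168.31 214.58] err 23 0.7 0.92
52.5 tcp [537.78 158.85 169.31] F [-0.1   0.1  -2.31] T [-0.11  0.03  0.  ] gap 13.243333020368837
jug_mid rel fwd/up -51.57951508894418 -67.37916013503036 tilt 108.25545981926768
jug_spout rel fwd/up 105.03400246732042 -24.304111537284314 tilt 21.69592055176365
  blob scene 250 [328. 202.] own 31.692490010504798 4.549502030208182
  blob scene 31 [341. 196.] own -20.853159491745643 14.056875354682782
side 0.27 [283. 177.] own -39.00196695987077 224.32200347191213
  blob side 49 [304. 211.] own -1.0249046147564869 60.1203530471279
  blob side 57 [300. 223.] own -24.131465892238815 14.976856712626873
  blob side 117 [320. 240.] own 20.946434194345855 -65.1101504818077
  blob side 73 [319. 263.] own -2.2835216574825523 -145.60174843224607
53.1 [537.76 159.13 169.26] 13.466975523176481 63.18158179521561 [ 1.15 -0.34 -3.12] [-0.16  0.01  0.01]
```

servo_tool --deltas '[0, 0, -3, 0, 0, 0, 0, -3, 0, 0, 0, 0, -3, 0, 0, 0, 0, -3, 0, 0, 0, 0, 0, 0, 0, 0, 0, 0, 0, 0, 0, 0, 0, 0, 0, 0, 0, 0, 0, 0]'

```text
time_s: 54.2
position: [537.2, 159.0, 288.1]
eef_rot: [[0.132, 0.991, -0.002], [0.991, -0.132, -0.0], [-0.001, -0.002, -1.0]]
wrist_force: [-0.1, 0.5, -2.1]
finger_gap: 12.8
grip_force: 63.2
```

```bash
python3 -c "
from h import *
jug(); beads(); view('v16.png',(120,260,240,380),(100,280,240,420))"
```

```text
jug_mid [538.2  210.26 235.28] err 5 0.81 0.82
jug_handle [541.34 168.29 336.16] err 18 0.92 0.63
54.2 tcp [537.21 158.97 288.09] F [-0.13  0.54 -2.1 ] T [-0.07 -0.02 -0.03] gap 12.751795777547496
jug_mid rel fwd/up -50.99824394445887 -71.80735520034375 tilt 106.20371191662022
scene 0.38 [355. 218.] own -5.676865644579479 112.7577158495246
scene 0.19 [351. 282.] own 146.00375615976517 282.96609287278926
  blob scene 329 [336. 207.] own 21.793284319714985 36.090838198017984
  blob scene 25 [341. 197.] own -19.063948708461993 14.645253845339495
  blob scene 34 [344. 208.] own 1.036011314843087 59.90809695514928
side 0.61 [296. 196.] own -14.361936182005273 127.46089856917186
  blob side 65 [299. 197.] own -5.075696870798858 123.51195997757726
  blob side 49 [304. 211.] own -1.0690263434344445 60.22036063748214
  blob side 58 [300. 223.] own -24.177159526280782 15.25058365017573
  blob side 117 [320. 240.] own 20.846749753336894 -65.08498478938358
  blob side 72 [319. 263.] own -3.1257439222779837 -145.66838664636427
54.8 [537.81 159.11 289.34] 13.329283504340562 63.22280555963516 [ 0.59 -0.29 -1.77] [-0.13  0.05 -0.01]
```

View pics/v16.png

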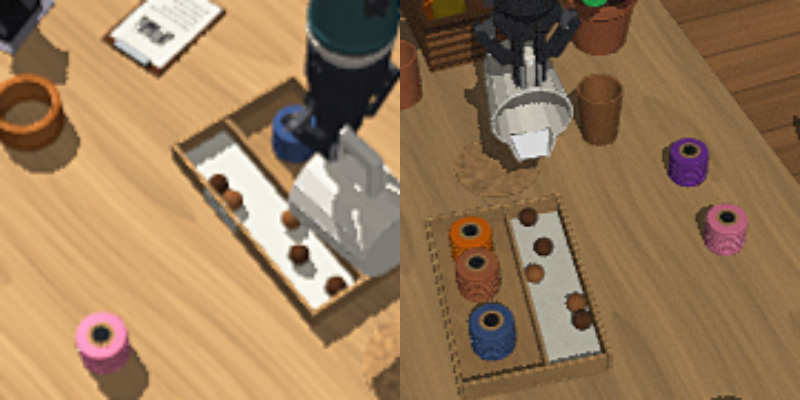

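servo_tool --deltas '[-4, 0, 0, 0, 0, -4, 0, 0, 0, 0, -4, 0, 0, 0, 0, -4, 0, 0, 0, 0, -4, 0, 0, 0, 0, -4, 0, 0, 0, 0, -4, 0, 0, 0, 0, 0, 0, 0, 0, 0]'

```text
time_s: 55.9
position: [500.7, -121.0, 289.4]
eef_rot: [[0.136, 0.991, 0.0], [0.991, -0.136, -0.001], [-0.001, 0.0, -1.0]]
wrist_force: [0.8, 0.6, -3.0]
finger_gap: 13.4
grip_force: 63.1
```

servo_tool --deltas '[0, 0, 3, 0, 0, 0, 0, 3, 0, 0, 0, 0, 3, 0, 0, 0, 0, 2, 0, 0, 0, 0, 1.3, 0, 0, 0, 0, 0, 0, 0, 0, 0, 0, 0, 0, 0, 0, 0, 0, 0]'

```text
time_s: 56.9
position: [501.2, -118.3, 166.7]
eef_rot: [[0.132, 0.991, 0.001], [0.991, -0.132, 0.0], [0.0, 0.001, -1.0]]
wrist_force: [-0.1, -1.0, -0.8]
finger_gap: 13.2
grip_force: 63.4
```

```bash
python3 -c "
from h import *
jug()"
```

```text
jug_mid [506.31 -67.75 126.68] err 0 0.65 0.58
jug_handle [ 497.83 -107.47  208.89] err 31 0.76 0.72
56.9 tcp [ 501.19 -118.29  166.67] F [-0.06 -1.02 -0.76] T [-0.02 -0.09  0.02] gap 13.190474162137493
jug_mid rel fwd/up -50.76642172838392 -58.99002353017502 tilt 111.53605983195291
```

servo_tool --deltas '[0, 0, -1.5, 0, 0, 0, 0, -1, 0, 0, -1.2, 0, 0, 0, 0, -1.2, 0, 0, 0, 0, 0, 0, 1, 0, 0, 0, 0, 1.5, 0, 0, 0, 0, 0, 0, 0, 0, 0, 0, 0, 0]'

```text
time_s: 58.3
position: [497.4, -141.9, 165.8]
eef_rot: [[0.132, 0.991, -0.001], [0.991, -0.132, 0.0], [0.0, -0.001, -1.0]]
wrist_force: [0.3, 0.2, -2.2]
finger_gap: 12.8
grip_force: 63.1
```

servo_tool --deltas '[1, 0, 0, 0, 0, 1, 0, 0, 0, 0, 1, 0, 0, 0, 0, 1, 0, 0, 0, 0, 1, 0, 0, 0, 0, 1, 0, 0, 0, 0, 1, 0, 0, 0, 0, 0, 0, 0, 0, 0]'

```text
time_s: 59.3
position: [506.2, -71.6, 165.8]
eef_rot: [[0.131, 0.991, -0.001], [0.991, -0.131, 0.001], [0.001, -0.002, -1.0]]
wrist_force: [0.2, 0.0, -3.2]
finger_gap: 13.3
grip_force: 63.2
```

```bash
python3 -c "
from h import *
jug();view('v17.png',(80,240,240,400),(100,280,240,420))"
```

```text
jug_mid [506.67 -30.28 116.18] err 8 0.61 0.72
jug_spout [ 582.78 -170.81  127.38] err 205 0.22 0.56
jug_handle [510.08 -62.97 210.36] err 15 0.75 0.86
59.3 tcp [506.24 -71.6  165.75] F [ 0.23  0.01 -3.16] T [-0.1   0.03  0.  ] gap 13.269722800808417
jug_mid rel fwd/up -40.97517331102266 -68.57411612742422 tilt 101.68062616028104
jug_spout rel fwd/up 88.32277613856974 -57.37005517328819 tilt 41.67312395026576
59.7 [506.79 -73.09 166.24] 13.34574278000361 63.167409896850586 [ 0.48 -0.46 -2.9 ] [-0.11 -0.01 -0.02]
```

servo_tool --deltas '[0, 0, -2, 0, 0, 0, 0, -2, 0, 0, -3, 0, 0, 0, 0, -3, 0, 0, 0, 0, -1, 0, 0, 0, 0, 0, 0, 2, 0, 0, 0, 0, 2.8, 0, 0, 0, 0, 0, 0, 0]'

```text
time_s: 60.8
position: [495.7, -141.0, 156.5]
eef_rot: [[0.132, 0.991, -0.005], [0.991, -0.132, 0.002], [0.002, -0.005, -1.0]]
wrist_force: [-1.4, 0.0, -2.4]
finger_gap: 13.1
grip_force: 63.1
```

servo_tool --deltas '[1, 0, 0, 0, 0, 1, 0, 0, 0, 0, 1, 0, 0, 0, 0, 1, 0, 0, 0, 0, 1, 0, 0, 0, 0, 0, 0, 0, 0, 0, 0, 0, 0, 0, 0, 0, 0, 0, 0, 0]'

```text
time_s: 61.8
position: [503.9, -92.5, 158.0]
eef_rot: [[0.133, 0.991, -0.001], [0.991, -0.133, 0.001], [0.001, -0.001, -1.0]]
wrist_force: [0.2, -0.8, -1.8]
finger_gap: 13.0
grip_force: 62.3
```

```bash
python3 -c "
from h import *
jug()"
```

```text
jug_mid [507.34 -60.04  97.77] err 12 0.75 0.73
jug_spout [ 534.74 -278.48  221.9 ] err 180 0.62 0.76
jug_handle [502.18 -79.84 201.95] err 15 0.78 0.61
61.8 tcp [503.87 -92.48 158.03] F [ 0.25 -0.82 -1.81] T [-0.32 -0.03  0.01] gap 12.996607913442382
jug_mid rel fwd/up -32.56580163007267 -79.26434226864501 tilt 93.15633036195165
jug_spout rel fwd/up 180.21073133082763 44.86919473614631 tilt -5.313937004189471
```

servo_tool --deltas '[0.8, 0, 0, 0, 0, 0.8, 0, 0, 0, 0, 0.8, 0, 0, 0, 0, 0.8, 0, 0, 0, 0, 0.6, 0, 0, 0, 0, 0, 0, 0, 0, 0, 0, 0, 0, 0, 0, 0, 0, 0, 0, 0]'

```text
time_s: 63.2
position: [509.3, -54.8, 158.3]
eef_rot: [[0.133, 0.991, 0.0], [0.991, -0.133, 0.001], [0.001, 0.0, -1.0]]
wrist_force: [0.3, -1.2, -1.7]
finger_gap: 13.3
grip_force: 61.5
```

```bash
python3 -c "
from h import *
jug()"
```

```text
jug_mid [506.38 -42.47  94.66] err 10 0.9 0.61
jug_handle [507.89 -40.79 197.1 ] err 16 0.96 0.68
63.2 tcp [509.29 -54.83 158.35] F [ 0.28 -1.21 -1.74] T [-0.33  0.04  0.03] gap 13.295803652032728
jug_mid rel fwd/up -11.82847882439785 -82.68469834133009 tilt 78.96221677987955
```

servo_tool --deltas '[0, 0, -2, 0, 0, 0, 0, -2, 0, 0, -3.5, 0, 0, 0, 0, -3.5, 0, 0, 0, 0, -3.6, 0, 0, 0, 0, 0, 0, 2.5, 0, 0, 0, 0, 2, 0, 0, 0, 0, 0, 0, 0]'

```text
time_s: 64.6
position: [493.6, -159.3, 151.8]
eef_rot: [[0.133, 0.991, -0.004], [0.991, -0.133, 0.002], [0.002, -0.004, -1.0]]
wrist_force: [-1.1, 0.7, -2.2]
finger_gap: 13.2
grip_force: 61.2
```

servo_tool --deltas '[0, 0, 0, 0, 0, 1, 0, 0, 0, 0, 1, 0, 0, 0, 0, 1, 0, -0.3, 0, 0, 1, 0, -0.4, 0, 0, 1, 0, -0.3, 0, 0, 0.7, 0, -0.2, 0, 0, 0, 0, 0, 0, 0]'

```text
time_s: 65.6
position: [502.8, -103.0, 165.5]
eef_rot: [[0.131, 0.991, 0.0], [0.991, -0.131, 0.0], [0.0, -0.0, -1.0]]
wrist_force: [-0.6, -2.0, 0.8]
finger_gap: 13.1
grip_force: 61.0
```

```bash
python3 -c "
from h import *
jug()"
```

```text
jug_mid [ 496.49 -106.83   98.12] err 14 0.68 0.92
jug_spout [ 494.19 -203.24   72.13] err 4 0.85 0.81
jug_handle [503.6  -86.81 188.37] err 16 0.91 0.86
65.6 tcp [ 502.79 -102.98  165.5 ] F [-0.56 -2.02  0.84] T [-0.74  0.16 -0.01] gap 13.084169554950094
jug_mid rel fwd/up 4.650263148755087 -86.38415760186697 tilt 67.73959914267759
jug_spout rel fwd/up 100.53287138632847 -112.37376164306889 tilt 56.85063629618931
```

servo_tool --deltas '[1.2, 0, 0, 0, 0, 1.2, 0, -0.1, 0, 0, 1.2, 0, 0, 0, 0, 1.2, 0, 0.1, 0, 0, 1.2, 0, 0.2, 0, 0, 0.7, 0, 0.2, 0, 0, 0, 0, 0, 0, 0, 0, 0, 0, 0, 0]'

```text
time_s: 67.0
position: [511.6, -37.3, 161.3]
eef_rot: [[0.132, 0.991, -0.0], [0.991, -0.132, -0.0], [-0.0, -0.0, -1.0]]
wrist_force: [-0.0, -1.0, -3.0]
finger_gap: 13.2
grip_force: 60.2
```

```bash
python3 -c "
from h import *
jug();beads()"
```

```text
jug_mid [502.79 -63.04  91.84] err 6 0.85 0.89
jug_spout [ 500.29 -156.08   89.7 ] err 10 0.93 0.65
jug_handle [517.12 -23.06 194.6 ] err 7 0.83 0.73
67.0 tcp [511.63 -37.34 161.26] F [-0.02 -1.04 -3.01] T [ 0.01  0.01 -0.01] gap 13.157985210823913
jug_mid rel fwd/up 26.636439514778083 -88.42403392166744 tilt 54.05683688995112
jug_spout rel fwd/up 119.18730613899994 -90.56769036791394 tilt 45.897753055172124
scene 0.64 [299. 145.] own -26.655861857277653 -264.29663508578545
scene 0.42 [356. 219.] own -6.081251423982209 114.48873064729013
  blob scene 325 [336. 207.] own 21.357591954781896 37.634715389798934
  blob scene 38 [341. 196.] own -19.854644765578875 12.887261415425893
  blob scene 34 [344. 208.] own 1.036011314843087 59.90809695514928
side 0.2 [304. 224.] own -14.265444319281265 8.123341429648832
  blob side 57 [300. 223.] own -24.38813976775247 15.333917322688796
  blob side 19 [310. 264.] own -28.47847356034016 -145.80500838224745
```

servo_tool --deltas '[0, 0, -3.5, 0, 0, 0, 0, -3.5, 0, 0, 5.6, -0.5, 0, 0, 0, 5.6, -0.5, 0, 0, 0, 5.6, -0.5, 0, 0, 0, 5.6, -0.5, 0, 0, 0, 5.6, -0.5, 0, 0, 0, 5.6, -0.5, 0, 0, 0]'

```text
time_s: 68.6
position: [526.1, 301.7, 231.2]
eef_rot: [[0.132, 0.991, 0.0], [0.991, -0.132, -0.0], [-0.0, 0.0, -1.0]]
wrist_force: [0.8, -1.6, -2.8]
finger_gap: 13.4
grip_force: 60.3
```

servo_tool --deltas '[0, 0, 0, 0, 0, 0, 0, 2, 0, 0, 0, 0, 2, 0, 0, 0, 0, 2, 0, 0, 0, 0, 1, 0, 0, 0, 0, 0, 0, 0, 0, 0, 0, 0, 0, 0, 0, 0, 0, 0]'

```text
time_s: 69.6
position: [526.9, 300.0, 162.2]
eef_rot: [[0.132, 0.991, 0.001], [0.991, -0.132, 0.001], [0.001, 0.001, -1.0]]
wrist_force: [-0.2, 0.2, -2.2]
finger_gap: 13.5
grip_force: 60.2
```

```bash
python3 -c "
from h import *
jug();beads()
for c in('scene','side'):
    k=arm.get_calibration(c); print([(round(d['confidence'],2),on_z(k,d['point'],0)[:2]) for d in arm.pinpoint(c,'coaster')[:2]])
    m=arm.cut_out(c,'coaster')
    if m: print(m[0]['confidence'],on_z(k,[(m[0]['rect'][0]+m[0]['rect'][2])/2,(m[0]['rect'][1]+m[0]['rect'][3])/2],5))"
```

```text
jug_mid [521.96 272.59 103.25] err 13 0.68 0.81
jug_spout [515.09 185.82  88.25] err 5 0.76 0.69
jug_handle [ 546.76   44.55 -133.66] err 551 0.8 0.38
69.6 tcp [526.91 300.03 162.2 ] F [-0.19  0.24 -2.22] T [ 0.08  0.02 -0.01] gap 13.478152936159807
jug_mid rel fwd/up 27.904854770003723 -77.94880149292618 tilt 51.12415634893576
jug_spout rel fwd/up 114.82774759105999 -92.94325617919998 tilt 47.6546011983155
scene 0.55 [356. 221.] own -4.086449175470108 122.62719788663267
  blob scene 312 [334. 206.] own 24.25276253882008 30.625990952669426
  blob scene 31 [341. 196.] own -20.853159491745643 14.056875354682782
  blob scene 34 [344. 208.] own 1.036011314843087 59.90809695514928
side 0.57 [294. 197.] own -18.28417320369548 126.14379889256698
side 0.37 [269. 209.] own -107.60616887885683 92.94193150795478
side 0.21 [284. 132.] own 11.836378823987062 457.46869234108533
  blob side 65 [299. 197.] own -5.247066827401156 123.9083021179831
  blob side 48 [304. 211.] own -1.3091240689889077 60.037888103645784
  blob side 58 [300. 223.] own -24.177159526280782 15.25058365017573
  blob side 116 [320. 240.] own 20.84891137914812 -65.31030712992506
  blob side 73 [319. 263.] own -2.2835216574825523 -145.60174843224607
[(0.78, array([548.3 , 327.75])), (0.68, array([510.83, -25.98]))]
0.6 [541.75 334.85   5.  ]
[]
0.78 [521.12 294.27   5.  ]
```

servo_tool --deltas '[0.3, 0, 1.2, 0, 0, 0, 0, 1.2, 0, 0, 1.2, 0, 0.3, 0, 0, 1.2, 0, 0.35, 0, 0, 1.1, 0, 0.35, 0, 0, 1.2, 0, 0.6, 0, 0, 1.2, 0, 0.7, 0, 0, 1.2, 0, 0.8, 0, 0]'

```text
time_s: 71.4
position: [537.4, 375.6, 107.9]
eef_rot: [[0.132, 0.991, 0.003], [0.991, -0.132, 0.003], [0.003, 0.002, -1.0]]
wrist_force: [-1.6, 2.1, 8.4]
finger_gap: 13.3
grip_force: 60.4
```

```bash
python3 -c "
from h import *
jug()"
```

```text
jug_mid [526.13 317.79  58.81] err 16 0.65 0.7
jug_spout [544.6   84.54 192.66] err 127 0.74 0.83
jug_handle [536.07 392.58 135.48] err 30 0.65 0.73
71.4 tcp [537.37 375.59 107.89] F [-1.61  2.06  8.4 ] T [-0.13  0.38 -0.07] gap 13.293210483786098
jug_mid rel fwd/up 58.94860532687773 -68.07908135917805 tilt 29.932218593383052
jug_spout rel fwd/up 287.2273533267529 65.77247142145117 tilt -4.230456966358659
```

servo_tool --deltas '[0.9, 0, 0.8, 0, 0, 0.9, 0, 0.8, 0, 0, 0.9, 0, 0.9, 0, 0, 0.5, 0, 0.7, 0, 0, 0.3, 0, 0.5, 0, 0, 0, 0, 0, 0, 0, 0, 0, 0, 0, 0, 0, 0, 0, 0, 0]'

```text
time_s: 72.8
position: [542.0, 411.0, 71.5]
eef_rot: [[0.133, 0.991, 0.003], [0.991, -0.133, 0.005], [0.005, 0.003, -1.0]]
wrist_force: [-3.0, 4.5, 11.9]
finger_gap: 13.5
grip_force: 61.7
```

```bash
python3 -c "
from h import *
jug()"
```

```text
jug_mid [529.53 333.63  61.5 ] err 5 0.72 0.68
jug_spout [520.83 261.38 117.76] err 10 0.67 0.58
jug_handle [557.12 191.01 253.67] err 129 0.66 0.67
72.8 tcp [541.98 410.95  71.53] F [-3.    4.48 11.88] T [ 0.54  0.49 -0.07] gap 13.494406852713025
jug_mid rel fwd/up 78.33757938245101 -29.03389737117719 tilt 1.1569776733492558
jug_spout rel fwd/up 150.8171118364729 27.230640341001518 tilt -1.5673320410329212
```

servo_tool --deltas '[0, 0, 0, 0, 2, 0, 0, 0, 0, 4, 0, 0, 0, 0, 5, 0, 0, 0, 0, 5, 0, 0, -2, 0, 5, 0, 0, -4, 0, 5, 0, 0, -5, 0, 5, 0, 0, -5, 0, 5]'

```text
time_s: 74.2
position: [540.8, 407.9, 232.3]
eef_rot: [[0.132, 0.991, 0.001], [0.991, -0.132, 0.001], [0.001, 0.001, -1.0]]
wrist_force: [1.3, -0.4, -0.2]
finger_gap: 50.3
grip_force: 0.0
```

servo_tool --deltas '[-5, 0, 0, 0, 8.5, -5, 0, 0, 0, 8.5, -6, 0, 0, 0, 8.5, -6, 0, 0, 0, 8.5, -6, 0, 0, 0, 8.5, -6, 0, 0, 0, 8.5, -6, 0, 0, 0, 8.5, -6, 0, 0, 0, 8.5]'

```text
time_s: 75.2
position: [479.9, -50.0, 230.9]
eef_rot: [[0.132, 0.991, 0.003], [0.991, -0.132, -0.001], [-0.0, 0.003, -1.0]]
wrist_force: [0.8, 0.2, -1.0]
finger_gap: 85.5
grip_force: 0.0
```

```bash
python3 - <<'E'
from h import *
jug(); beads()
T=lambda c,k,n,z:print(c,n,[(round(d['confidence'],2),np.round(d['point']),on_z(k,d['point'],z)[:2]) for d in arm.pinpoint(c,n)[:3]])
for c in('scene','side','wrist'):
    im,k=snap(c,c+'20.png')
    for n,z in(('coaster',0),('jug_mid',59),('barcode',5),('pad',0),('scanner_mid',77),('scanner_head',113),('scanner_eye',92),('bobbin0_mid',30),('bobbin2_mid',30),('bobbin3_mid',30)): T(c,k,n,z)
E
```

```text
jug_mid [528.75 337.86  45.78] err 13 0.85 0.97
jug_spout [514.93 261.66 109.9 ] err 7 0.76 0.66
jug_handle [547.9  422.61  95.38] err 18 0.64 0.98
75.2 tcp [479.86 -50.01 230.94] F [ 0.77  0.19 -1.03] T [-0.03 -0.03 -0.04] gap 85.46544638620576
jug_mid rel fwd/up -390.9866956838567 -204.1637580578002 tilt 133.24852166155938
jug_spout rel fwd/up -313.6096553371634 -140.04501678291294 tilt 164.60383693656055
scene 0.59 [361. 219.] own -19.273444112153932 126.84531634762547
scene 0.37 [353. 277.] own 132.0234452532465 275.9060090667764
scene 0.22 [333. 196.] own 3.5823277451875626 -6.035010965832922
  blob scene 326 [336. 207.] own 21.84744246548412 36.446902571425916
  blob scene 31 [341. 196.] own -20.853159491745643 14.056875354682782
  blob scene 34 [344. 208.] own 1.036011314843087 59.90809695514928
side 0.46 [294. 195.] own -17.017437909976458 135.50801596339707
  blob side 58 [299. 197.] own -3.9192219808358857 122.8839907599076
  blob side 47 [304. 211.] own -1.0244116578394866 60.08427762343367
  blob side 58 [300. 223.] own -24.177159526280782 15.25058365017573
  blob side 11
[... 2175 characters left out ...]
50.]), array([409.37,  -3.38])), (0.37, array([323., 245.]), array([532.37, -34.96]))]
wrist coaster [(0.26, array([321.,  44.]), array([503.03,  80.75]))]
wrist jug_mid []
wrist barcode [(0.86, array([293., 349.]), array([ 422.2 , -267.78])), (0.72, array([368., 144.]), array([539.75, -23.85]))]
wrist pad [(0.45, array([341.,  65.]), array([520.23,  59.02]))]
wrist scanner_mid []
wrist scanner_head []
wrist scanner_eye []
wrist bobbin0_mid []
wrist bobbin2_mid [(0.85, array([236.,  24.]), array([426.53, 102.72])), (0.65, array([627.,  27.]), array([780.49,  53.17]))]
wrist bobbin3_mid [(0.59, array([246., 138.]), array([416.97,   0.48])), (0.2, array([244.,  68.]), array([427.21,  64.45]))]
```

servo_tool --deltas '[-5.4, 1.8, 0, 0, 8.5, -5.4, 1.8, 0, 0, 8.5, -5.4, 1.8, 0, 0, 8.5, -5.4, 1.8, 0, 0, 8.5, -5.4, 1.8, 0, 0, 8.5, -5.4, 1.8, 0, 0, 8.5, -5.4, 1.8, 0, 0, 8.5, 0, 0, 0, 0, 8.5]'

```text
time_s: 78.45
position: [554.8, -444.0, 228.4]
eef_rot: [[0.136, 0.991, 0.0], [0.991, -0.136, -0.002], [-0.002, 0.001, -1.0]]
wrist_force: [-1.0, 1.1, -1.3]
finger_gap: 85.3
grip_force: 0.0
```

servo_tool --deltas '[0, 0, 0, 10, 8.5, 0, 0, 0, 10, 8.5, 0, 0, 0, 10, 8.5, 0, 0, 0, 10, 8.5, 0, 0, 0, 10, 8.5, 0, 0, 0, 10, 8.5, 0, 0, -4, 0, 8.5, 0, 0, 0, 0, 8.5]'

```text
time_s: 79.45
position: [556.3, -439.7, 272.9]
eef_rot: [[0.924, 0.382, 0.004], [0.382, -0.924, -0.004], [0.003, 0.005, -1.0]]
wrist_force: [0.6, 0.6, -0.5]
finger_gap: 84.8
grip_force: 0.0
```

```bash
python3 - <<'E'
from h import *
np.set_printoptions(precision=3,suppress=True)
s=arm.sense(); print(s['time_s'],s['position'],s['eef_rot'])
im,k=snap('wrist','w21.png')
for n,z in(('pad',0),('scanner_mid',77),('scanner_head',113),('scanner_eye',92)):
    print(n,[(round(d['confidence'],2),np.round(d['point']),on_z(k,d['point'],z)[:2]) for d in arm.pinpoint('wrist',n)[:3]])
for n,z in(('scanner_mid',113),('pad',3)):
    for m in arm.cut_out('wrist',n)[:2]:
        c=max(cv2.findContours(m['region'].astype(np.uint8),0,2)[0],key=len)[:,0]
        Q=np.array([on_z(k,p,z)[:2] for p in c],np.float32); print(n,m['confidence'],m['rect'],cv2.minAreaRect(Q))
# white head: bright low-sat pixels
h=cv2.cvtColor(im,cv2.COLOR_RGB2HSV); b=((h[:,:,1]<40)&(h[:,:,2]>120)).astype(np.uint8)
n,l,st,ce=cv2.connectedComponentsWithStats(b)
for i in range(1,n):
    if st[i,4]>300:
        c=np.argwhere(l==i)[:,::-1].astype(np.float32); Q=np.array([on_z(k,p,130)[:2] for p in cv2.convexHull(c)[:,0]],np.float32)
        print('blob',st[i],ce[i],h[l==i].mean(0),cv2.minAreaRect(c),cv2.minAreaRect(Q))
E
```

```text
79.45 [ 556.284 -439.727  272.913] [[ 0.924  0.382  0.004]
 [ 0.382 -0.924 -0.004]
 [ 0.003  0.005 -1.   ]]
pad []
scanner_mid []
scanner_head [(0.7, array([311., 193.]), array([ 548.21 , -439.471]))]
scanner_eye [(0.95, array([321., 168.]), array([ 570.872, -440.625]))]
scanner_mid 0.76 [283.9, 136.4, 351.2, 231.1] ((557.1627807617188, -441.6604309082031), (87.76917266845703, 59.19154739379883), 21.13669204711914)
pad 0.57 [272.7, 121.4, 362.0, 216.2] ((551.6209716796875, -444.56488037109375), (109.87654876708984, 99.94244384765625), 18.395925521850586)
blob [  268     0   319   107 20326] [447.947  36.653] [ 15.936   5.938 211.546] ((427.0, 53.0), (106.0, 318.0), 90.0) ((715.9284057617188, -465.1964111328125), (80.36751556396484, 226.89337158203125), 6.923971652984619)
blob [280 124  70  14 452] [314.374 129.832] [143.361  11.575 140.27 ] ((314.2207946777344, 130.40863037109375), (69.1808853149414, 8.90588092803955), 4.085616588592529) ((602.4717407226562, -420.62677001953125), (7.175871849060059, 56.77794647216797), 18.46280288696289)
blob [ 288  153   66   79 4430] [319.653 192.849] [ 13.304   9.702 169.577] ((321.327392578125, 192.416259765625), (65.11980438232422, 77.01805877685547), 4.085616588592529) ((555.4296875, -446.7496643066406), (68.29790496826172, 56.76026153564453), 18.0327205657959)
blob [ 104  170   88  114 6969] [145.586 226.925] [ 23.773  14.597 207.853] ((145.67465209960938, 226.71575927734375), (78.6636962890625, 106.98584747314453), 10.407711029052734) ((466.33892822265625, -316.24017333984375), (100.42805480957031, 65.56731414794922), 7.33844518661499)
```

servo_tool --deltas '[-0.6, 0.3, 0, 4.5, 8.5, 0, 0, 4, 0, 8.5, 0, 0, 4, 0, 8.5, 0, 0, 4, 0, 8.5, 0, 0, 4, 0, 8.5, 0, 0, 1.8, 0, 8.5, 0, 0, 0, 0, 8.5, 0, 0, 0, 0, 8.5]'

```text
time_s: 80.8
position: [551.3, -445.4, 92.9]
eef_rot: [[0.952, 0.307, 0.002], [0.307, -0.952, -0.002], [0.001, 0.002, -1.0]]
wrist_force: [-0.4, 0.5, -0.4]
finger_gap: 85.2
grip_force: 0.0
```

servo_tool --deltas '[0, 0, 0, 0, 4, 0, 0, 0, 0, 4, 0, 0, 0, 0, 4, 0, 0, 0, 0, 4, 0, 0, 0, 0, 4, 0, 0, -1, 0, 4, 0, 0, -1, 0, 4, 0, 0, 0, 0, 4]'

```text
time_s: 81.8
position: [550.9, -444.9, 112.4]
eef_rot: [[0.952, 0.307, 0.001], [0.307, -0.952, -0.001], [0.001, 0.001, -1.0]]
wrist_force: [0.1, -0.2, -2.2]
finger_gap: 51.5
grip_force: 59.5
```

```bash
python3 - <<'E'
from h import *
np.set_printoptions(precision=3,suppress=True)
s=arm.sense(); print(s['time_s'],s['position'],s['eef_rot'],s['wrist_force'])
P={}
C={}
for c in('scene','side'): im,C[c]=snap(c)
for n in('scanner_head','scanner_mid','scanner_eye'):
    a=arm.pinpoint('scene',n);b=arm.pinpoint('side',n)
    if a and b: print(n,tri(ray(C['scene'],a[0]['point']),ray(C['side'],b[0]['point'])))
im,k=snap('wrist','w22.png')
for n,z in(('barcode',5),):
    for c,kk in(('wrist',k),('scene',C['scene']),('side',C['side'])): print(c,n,[(round(d['confidence'],2),np.round(d['point']),on_z(kk,d['point'],z)[:2]) for d in arm.pinpoint(c,n)[:3]])
h=cv2.cvtColor(im,cv2.COLOR_RGB2HSV); b=((h[:,:,1]<40)&(h[:,:,2]>120)).astype(np.uint8)
n,l,st,ce=cv2.connectedComponentsWithStats(b)
for i in range(1,n):
    if st[i,4]>300: print('blob',st[i],ce[i],h[l==i].mean(0))
E
```

```text
81.8 [ 550.864 -444.89   112.383] [[ 0.952  0.307  0.001]
 [ 0.307 -0.952 -0.001]
 [ 0.001  0.001 -1.   ]] [ 0.065 -0.191 -2.162]
scanner_head (array([ 553.623, -440.384,  125.908]), np.float64(7.151244495331253))
scanner_mid (array([ 554.905, -445.586,   92.744]), np.float64(16.05103953270625))
scanner_eye (array([ 577.988, -434.599,   97.354]), np.float64(4.326510057170827))
wrist barcode [(0.58, array([ 62., 283.]), array([ 420.708, -270.589]))]
scene barcode [(0.72, array([298., 131.]), array([ 411.957, -258.902])), (0.62, array([232., 110.]), array([ 531.36 , -530.371]))]
side barcode [(0.98, array([321., 330.]), array([ 431.074, -271.749]))]
blob [ 432    0  208   47 4896] [569.516  15.048] [ 16.181   6.133 213.82 ]
blob [248 124 118  22 705] [328.644 130.627] [142.766  12.    145.312]
blob [  241   191   149   166 20935] [315.136 275.133] [ 17.503  10.458 128.619]
blob [    1   217   123   154 11904] [ 53.205 284.03 ] [ 23.962  14.09  211.275]
```

servo_tool --deltas '[0, 0, -3.5, 0, 4, -3.95, -1.8, 0, 0, 4, -3.95, -1.8, 0, 0, 4, -3.9, -1.8, 0, 0, 4, 0, 0, 0, -10.3, 4, 0, 0, 0, -10.3, 4, 0, 0, 0, -10.3, 4, 0, 0, 0, -10.3, 4]'

```text
time_s: 83.4
position: [421.5, -429.5, 146.5]
eef_rot: [[0.509, 0.861, 0.0], [0.861, -0.509, -0.0], [-0.0, 0.0, -1.0]]
wrist_force: [-0.4, 0.2, -2.5]
finger_gap: 51.8
grip_force: 60.5
```

servo_tool --deltas '[0, 0, 0, -10.3, 4, 0, 0, 0, -10.3, 4, 0, 0, 0, -10.3, 4, 0, 0, 0, 0, 4, 0, 0, 0, 0, 4, 0, 0, 0, 0, 4, 0, 0, 0, 0, 4, 0, 0, 0, 0, 4]'

```text
time_s: 84.4
position: [421.5, -429.4, 146.3]
eef_rot: [[0.0, 1.0, -0.0], [1.0, -0.0, 0.0], [0.0, -0.0, -1.0]]
wrist_force: [0.1, 0.4, -1.8]
finger_gap: 51.6
grip_force: 60.5
```

```bash
python3 - <<'E'
from h import *
np.set_printoptions(precision=1,suppress=True)
s=arm.sense(); print(s['time_s'],s['position'],np.array(s['eef_rot'])[:,0],s['wrist_force'],s['finger_gap'])
C={c:snap(c,c+'23.png')[1] for c in('scene','side','wrist')}
for n in('scanner_head','scanner_mid','scanner_eye'):
    a=arm.pinpoint('scene',n);b=arm.pinpoint('side',n)
    if a and b: print(n,*tri(ray(C['scene'],a[0]['point']),ray(C['side'],b[0]['point'])))
for c in C: print(c,[(round(d['confidence'],2),np.round(d['point']),on_z(C[c],d['point'],5)[:2]) for d in arm.pinpoint(c,'barcode')[:3]])
E
```

```text
84.4 [ 421.5 -429.4  146.3] [0. 1. 0.] [ 0.1  0.4 -1.8] 51.56368174777469
scanner_head [ 426.  -420.7  162.6] 0.4400380013920816
scanner_mid [ 386.6 -196.2 -225.7] 257.00143446877684
scanner_eye [ 429.1 -402.   140.6] 6.002698930719065
scene [(0.86, array([295., 134.]), array([ 429.4, -254.4])), (0.59, array([240., 126.]), array([ 558.1, -440.9])), (0.35, array([354., 280.]), array([693., 325.]))]
side [(0.87, array([319., 330.]), array([ 424.4, -271.5]))]
wrist []
```

servo_tool --deltas '[0, 0, 0, 0, 4, 0, 0, 0, 0, 4, 0, 0, 0, 0, 4, 0, 0, 0, 0, 4, 0, 0, 0, 0, 4, 0, 0, 0, 0, 4, 0, 0, 0, 0, 4, 0, 0, 0, 0, 4]'

```text
time_s: 86.0
position: [421.5, -429.3, 146.3]
eef_rot: [[-0.0, 1.0, -0.0], [1.0, 0.0, -0.0], [-0.0, -0.0, -1.0]]
wrist_force: [-0.1, 0.0, -2.0]
finger_gap: 51.1
grip_force: 60.5
```

servo_tool --deltas '[0, 0, 0, 0, 4, 0, 0, 0, 0, 4, 0, 0, 0, 0, 4, 0, 0, 0, 0, 4, 0, 0, 0, 0, 4, 0, 0, 0, 0, 4, 0, 0, 0, 0, 4, 0, 0, 0, 0, 4]'

```text
time_s: 87.0
position: [421.5, -429.3, 146.3]
eef_rot: [[-0.0, 1.0, -0.0], [1.0, 0.0, 0.0], [0.0, -0.0, -1.0]]
wrist_force: [-0.6, -0.5, -2.8]
finger_gap: 51.2
grip_force: 60.5
```

servo_tool --deltas '[0, 0, 0, 0, 4, 0, 0, 0, 0, 4, 0, 0, 0, 0, 4, 0, 0, 0, 0, 4, 0, 0, 0, 0, 4, 0, 0, 0, 0, 4, 0, 0, 0, 0, 4, 0, 0, 0, 0, 4]'

```text
time_s: 88.0
position: [421.5, -429.4, 146.3]
eef_rot: [[-0.0, 1.0, -0.0], [1.0, 0.0, -0.0], [-0.0, -0.0, -1.0]]
wrist_force: [-0.1, -0.2, -2.8]
finger_gap: 51.3
grip_force: 60.5
```

servo_tool --deltas '[0, 0, 0, 10.3, 4, 0, 0, 0, 10.3, 4, 0, 0, 0, 10.3, 4, 0, 0, 0, 10.3, 4, 0, 0, 0, 10.3, 4, 0, 0, 0, 10.3, 4, 0, 0, 0, 10.3, 4, 0, 0, 0, 0, 4]'

```text
time_s: 89.0
position: [421.5, -429.4, 146.3]
eef_rot: [[0.951, 0.309, -0.0], [0.309, -0.951, -0.0], [-0.0, -0.0, -1.0]]
wrist_force: [-0.7, -0.2, -2.0]
finger_gap: 51.2
grip_force: 60.8
```

servo_tool --deltas '[3.95, 1.8, 0, 0, 4, 3.95, 1.8, 0, 0, 4, 3.9, 1.8, 0, 0, 4, 0, 0, 0, 0, 4, 0, 0, 2, 0, 4, 0, 0, 1.5, 0, 4, 0, 0, 0, 0, 4, 0, 0, 0, 0, 4]'

```text
time_s: 90.0
position: [549.8, -444.6, 111.2]
eef_rot: [[0.952, 0.307, -0.0], [0.307, -0.952, 0.0], [-0.0, -0.0, -1.0]]
wrist_force: [0.0, -0.6, -1.9]
finger_gap: 51.5
grip_force: 60.8
```

servo_tool --deltas '[0.1, 0, 0.8, 0, 4, 0, 0, 0.6, 0, 4, 0, 0, 0.4, 0, 4, 0, 0, 0, 0, 4, 0, 0, 0, 0, 4, 0, 0, 0, 0, 4, 0, 0, 0, 0, 4, 0, 0, 0, 0, 4]'

```text
time_s: 91.0
position: [551.3, -444.2, 93.3]
eef_rot: [[0.952, 0.307, -0.0], [0.307, -0.952, 0.0], [-0.0, -0.0, -1.0]]
wrist_force: [0.4, -0.5, -1.8]
finger_gap: 51.2
grip_force: 60.7
```

servo_tool --deltas '[0, 0, 0, 0, 5.5, 0, 0, 0, 0, 7, 0, 0, 0, 0, 8.5, 0, 0, 0, 0, 8.5, 0, 0, 0, 0, 8.5, 0, 0, -3, 0, 8.5, 0, 0, -5, 0, 8.5, 0, 0, -5, 0, 8.5]'

```text
time_s: 92.0
position: [551.1, -443.9, 224.2]
eef_rot: [[0.952, 0.307, -0.001], [0.307, -0.952, 0.001], [-0.001, -0.001, -1.0]]
wrist_force: [0.8, -0.2, 0.3]
finger_gap: 84.9
grip_force: 0.0
```

servo_tool --deltas '[0, 0, -5, 0, 8.5, 0, 0, 0, 0, 8.5, 0, 0, 0, 0, 8.5, 0, 0, 0, 0, 8.5, 0, 0, 0, 0, 8.5, 0, 0, 0, 0, 8.5, 0, 0, 0, 0, 8.5, 0, 0, 0, 0, 8.5]'

```text
time_s: 93.0
position: [551.3, -444.2, 273.2]
eef_rot: [[0.952, 0.307, -0.0], [0.307, -0.952, 0.0], [-0.0, -0.0, -1.0]]
wrist_force: [0.1, -0.0, 0.3]
finger_gap: 84.9
grip_force: 0.0
```

```bash
python3 - <<'E'
from h import *
s=arm.sense(); print(s['time_s'],s['position'])
im,k=snap('wrist','w25.png')
for n,z in(('scanner_mid',113),('pad',3)):
    for m in arm.cut_out('wrist',n)[:2]:
        c=max(cv2.findContours(m['region'].astype(np.uint8),0,2)[0],key=len)[:,0]
        Q=np.array([on_z(k,p,z)[:2] for p in c],np.float32); print(n,m['confidence'],m['rect'],cv2.minAreaRect(Q))
h=cv2.cvtColor(im,cv2.COLOR_RGB2HSV); b=((h[:,:,1]<40)&(h[:,:,2]>120)).astype(np.uint8)
n,l,st,ce=cv2.connectedComponentsWithStats(b)
for i in range(1,n):
    if st[i,4]>300:
        c=np.argwhere(l==i)[:,::-1].astype(np.float32); Q=np.array([on_z(k,p,130)[:2] for p in cv2.convexHull(c)[:,0]],np.float32)
        print('blob',st[i],cv2.minAreaRect(Q))
C={c:snap(c)[1] for c in('scene','side')}
for n in('scanner_head','scanner_mid','bobbin0_mid','bobbin2_mid','bobbin3_mid','jug_mid','jug_spout'):
    for c,z in(('scene',0),('side',0)):
        zz=dict(scanner_head=113,scanner_mid=77,jug_mid=59,jug_spout=116).get(n,30)
        print(n,c,[(round(d['confidence'],2),np.round(on_z(C[c],d['point'],zz)[:2])) for d in arm.pinpoint(c,n)[:2]])
beads()
E
```

```text
93.0 [ 551.32632972 -444.17483264  273.19799803]
scanner_mid 0.76 [281.6, 129.6, 350.4, 224.4] ((556.41259765625, -441.6860046386719), (86.43328857421875, 57.22938919067383), 17.580034255981445)
pad 0.67 [271.4, 121.1, 357.7, 205.8] ((551.7933959960938, -445.1069641113281), (110.65965270996094, 100.94829559326172), 18.265981674194336)
blob [  256     0   311    82 15815] ((704.380126953125, -469.374755859375), (58.76648712158203, 226.9581756591797), 7.029575347900391)
blob [276 120  70  10 419] ((601.759765625, -423.8053894042969), (7.197160720825195, 56.407501220703125), 17.917726516723633)
blob [ 285  145   71   79 4598] ((555.9108276367188, -446.7127380371094), (67.78321075439453, 60.77470779418945), 19.643234252929688)
blob [ 114  178   80  109 6455] ((465.70208740234375, -319.1806640625), (100.55213165283203, 65.62443542480469), 7.347451210021973)
scanner_head scene [(0.95, array([ 559., -438.])), (0.71, array([ 582., -419.]))]
scanner_head side [(0.63, array([ 552., -441.]))]
scanner_mid scene [(0.94, array([ 554., -441.]))]
scanner_mid side [(0.79, array([ 542., -441.])), (0.6
[... 688 characters left out ...]
87440690237
  blob scene 329 [336. 207.] own 21.68258306338015 37.37748119349316
  blob scene 31 [341. 196.] own -20.853159491745643 14.056875354682782
  blob scene 32 [344. 208.] own 0.6748164659926772 60.45824703440326
side 0.61 [275. 238.] own -108.89734723694028 -24.277367954513522
side 0.55 [295. 196.] own -14.902259154831782 128.05612931512073
  blob side 52 [297. 197.] own -10.175083435911468 123.12728870165066
  blob side 47 [304. 211.] own -1.3318915928934203 60.25414021888299
  blob side 56 [300. 223.] own -23.924546484934126 15.174204705214247
  blob side 118 [320. 240.] own 20.843983739166433 -65.2953139904925
  blob side 72 [319. 263.] own -2.7139738612459894 -145.67229597015242
```

Everything matches its target: the scanner stands on its pad at the same pose as before, five beads and three bobbins are in the box, and the jug is on its coaster. I'm handing in.

```bash
python3 -c "
from rig import arm
print(arm.finish_job())"
```

```text
the job is handed in; nothing more can be done
None
```

I handed the job in at about 93 s: the three bobbins laid out are on end in the bare compartment, all five beads are in the white-floored one, the jug is upright on its coaster, and the scanner, held aimed at the barcode for over 3 s (there was no signal to confirm it read), is back on its pad.

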